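# Carry a polished specimen disc to the measuring stage on a flat lifter

### The arm

A 6-joint arm with a two-finger parallel gripper is mounted at the origin on a cart in front of the work surface, level with it; the furniture and walls round the work are solid. World frame = base frame: x ahead of the robot, y to its left, z up, the work surface at z = 0. Lengths are in m, angles in rad, forces in N, time in s.
With the tool pointing down it reaches from about 0.25 to 0.725 m from the base axis. Payload 4 kg.
Tool frame: the origin (TCP) lies midway between the tips of the shut fingers; the grasp point (between the pads) lies 19 mm behind it (bot.grasp_offset is the distance from the TCP to the grasp point, in m); z points along the fingers, y is the direction in which the jaws open and shut (so a half turn about z gives the same grasp; the last joint's range is limited). The gripper opens to 85 mm and grips with 20 to 120 N. Pads are 22 mm wide; open, the fingers measure 114 mm over their backs; the gripper's body (76 mm by 85 mm) begins 54 mm behind the grasp point. The pads swing forward as they close: fully open they stand 13 mm farther back than shut.
Start: joints at [1.245, 0.241, 0.005, 1.335, 0, 1.571], TCP at [0.16, 0.474, 0.2] pointing down, gripper open.
Joint ranges: [-2.72, 2.72], [-1.05, 1.87], [-1.09, 1.28], [-1.99, 2.15], [-1.42, 1.44], [-3.14, 3.14]. Speed limits (rad/s): [2.79, 2.79, 3.14, 3.14, 3.14, 3.14].

### API

Orientations are given as a unit quaternion [x, y, z, w].
In Python, from workcell import sensors, optics, bot gives the robot as it stands.
- The arm moves only by the tool apply_moves, never from a script. Its argument "plan" is one flat list of numbers, 6 for each row, row after row: the shift along the tool's x, y, z in m, then the turn, a rotation vector about the tool's x, y, z in rad. In form: [tx, ty, tz, ax, ay, az, tx, ty, tz, ax, ay, az, ...]. A call has 1 to 12 rows; each row is the pose to reach, as a shift and turn from the pose commanded when the call began, along the tool's axes at that moment; what a row does not reach only later rows make up. A row lasts 1/12 s, in which the tool goes at most 41.7 mm and 7.16 degrees, less where a joint would pass 70% of its speed; a pose out of reach is approached as far as the arm can. A call with a gripper value outside its range is refused whole. "grip" is the finger opening in m, from 0 to 0.0854, set as the call begins (left out, the last holds). The fingers move at their own pace and stop on an object; the grip force is fixed at half the most. Time passes only in rows, so rows that repeat a pose let the fingers close. It gives the time, the measured TCP pose, the force and the opening at its end, in the units of the state.
- sensors.get_obs(): the state, without advancing time (a new reading comes with each control period).
- optics.camera(name): name is "scene" or "top"; returns a dict with "pixels" (480x640x3 uint8, red, green, blue), "fx", "fy", "cx", "cy" (pixels), "pose" (4x4, takes a point from camera to world coordinates). Camera axes: x right, y up, looking along -z (the intrinsics and any distortion apply to the point x, -y, -z); pixel columns grow to the right and rows downward; lengths in m; the calibration is good to about 2 mm. A picture is of the moment at which its call begins. There is no depth.
- bot.job_done(): hands the job in, once; it reports no verdict.
The state is a dict: "clock": time; "joint_pos": joint angles; "joint_vel": joint speeds; "tau": joint torques, N m; "eef_pos": TCP position; "tool_rot": TCP orientation; "ft_force": force on the tool from outside, world axes, zero at the start; "ft_torque": the same for the moment, N m; "grip_width": finger opening in m.
Only numpy, scipy, OpenCV 4.12 (cv2) and the standard library are available. Lean on these libraries where they do the work, as an engineer would, in place of code of your own. Each camera call takes 0.05 s, during which the arm holds its last target.

### The job

Move the polished specimen disc from the loading rack to the measuring stage with the flat lifter: slide the blade under the disc, carry it level, and lower it so that it lies flat between the stage's four locating pins. The gripper must never touch the disc itself, and the disc must not tip. Then draw the blade out, lay the lifter back flat on its rubber mat, lengthwise as it lay before, let go of it, and leave the stopper, vial and fitting lying nearby undisturbed.

Things in the scene. Friction and masses are not known exactly. Their poses are not given: they have to be found in the camera images.
- disc_center (a point): Centre of the loose specimen disc: flat aluminium disc with dark polished face, 50 mm diameter, 8 mm thick, about 45 g; z axis up. It starts flat on the rails of the loading rack, centred within about 3 mm, overhanging the open gap between the rails.
- rack_seat (a point): Loading rack, fixed: 64 x 64 mm aluminium base, 6 mm thick, with two plain upright rails, no pins. Point: middle of the rack at the level of the rail tops, 34 mm above the desk. x: horizontal, along the rails; y across; z up. Rails 56 mm long, 14 mm wide; the gap between them is 30 mm wide, open at both ends and above, 28 mm deep. Rack and stage may swap sides of the desk.
- stage_seat (a point): Measuring stage, fixed: round dark base 84 mm across, 8 mm thick, two upright steel rails. Point: middle, level with the rail tops, 48 mm above the desk. x: along the rails; y across; z up. Rails 54 mm long, 14 wide; gap 30 wide, open at the ends and above, 40 deep. Four pins on the rails, 6 mm thick, 5 tall, at x +-20, y +-24 mm leave a flat disc 3 to 5 mm of play each way.
- lifter_grip (a point): Flat lifter, 200 g, loose on its mat. Point: middle of its upright black handle, 34 mm above the underside and near the balance point. x: forward along the blade; y across; z up. Handle: flat block 54 mm (x) by 14 mm (y), 4 to 60 mm above the underside. Base plate x -42 to +42 mm, 50 mm wide, 4 thick; then the flat blade to x +140 mm, 20 mm wide, 3 thick, undersides level.
- lifter_mid (a point): Point on the lifter's underside, 50 mm ahead of the handle's middle along the blade (half-way along the lifter); same axes as lifter_grip. The disc rides well with its centre about 115 mm ahead of the handle's middle, 25 mm short of the blade's tip.
- mat: Black rubber mat, fixed flat on the desk, 200 mm (x) by 90 mm (y), 3 mm thick; origin at the centre of its underside, x axis along its length. The lifter starts on it with its middle within about 12 mm of the mat's centre, its blade pointing along the mat's +x.
- stopper: Bystander: small loose rubber stopper, 22 mm diameter, 20 mm tall; origin at the centre of its underside.
- vial: Bystander: small loose glass vial with a screw cap, 28 mm diameter, 58 mm tall, standing; origin at the centre of its underside.
- fitting: Bystander: small loose white tube union, 18 x 38 x 15 mm, lying; origin at the centre of its underside.
Things that resemble listed ones, but are neither listed nor needed, are in the scene too. What is shaped like the part that bears lifter_grip but orange is not meant.

How it is judged:
By the outcome, as a careful person would: the job done as asked, in the order asked, and still so for the second after the job is handed in, with the robot touching nothing.
It also fails if it takes over 61 s, if anything falls off the work surface, if the arm or the gripper's body presses on something with over 40 N, if the wrist force passes 120 N, or if a joint passes its speed limit or range.

## Working session

There is one attempt and no reset: what is moved stays moved. The work goes in short steps, Python scripts to look and compute and a tool call to move; the robot and the scene stay as the last step left them, time stands still between calls to the robot, and variables do not carry over. Pictures are saved under pics/ and viewed, and the job is handed in when it is done.

Besides the shell and the picture viewer there is one more tool, called by a JSON object that holds its "method" and its "body". apply_moves: Moves the arm, as the interface text tells. Its arguments: {"type":"object","properties":{"plan":{"type":"array","items":{"type":"number"}},"grip":{"type":"number"}},"required":["plan"]}

```bash
ls; mkdir -p pics
python3 - <<'E'
from workcell import sensors, optics, bot
import cv2,numpy as np
print(sensors.get_obs())
for n in ("scene","top"):
    c=optics.camera(n)
    print(n,{k:(np.round(v,4).tolist() if k=='pose' else v) for k,v in c.items() if k!='pixels'})
    cv2.imwrite(f"pics/{n}0.png",c["pixels"][:,:,::-1])
E
```

```text
pics
{'clock': 0.0, 'joint_pos': array([1.24495328e+00, 2.41414862e-01, 3.72666662e-03, 1.33521640e+00,
       8.91803390e-06, 1.57081215e+00]), 'joint_vel': array([ 3.69622958e-04, -1.38949829e-03,  2.16373896e-04,  9.93071668e-04,
        2.30170059e-04,  5.81133110e-05]), 'tau': array([-1.08298129e-03, -3.72322547e+01,  2.52404666e+01,  1.69436488e-02,
       -1.40981783e-04,  6.34673071e-06]), 'eef_pos': array([0.15982571, 0.47302489, 0.19921303]), 'tool_rot': array([ 1.62209449e-01,  9.86755787e-01, -1.03945489e-03, -1.75374433e-04]), 'ft_force': array([-0.29611371,  0.44400711, -0.26197877]), 'ft_torque': array([ 0.02075982,  0.03843812, -0.0030364 ]), 'grip_width': 0.08522460598531287}
scene {'fx': 556.2092093280704, 'fy': 556.2092093280704, 'cx': 323.23956984121264, 'cy': 235.44684591504702, 'pose': [[0.8014, 0.3918, -0.452, -0.118], [-0.598, 0.5438, -0.5888, -0.9112], [0.0151, 0.7422, 0.67, 1.1344], [0.0, 0.0, 0.0, 1.0]]}
top {'fx': 597.7219783035536, 'fy': 597.7219783035536, 'cx': 320.91992112179724, 'cy': 237.37029064559383, 'pose': [[-0.036, 0.9726, -0.2297, 0.2758], [-0.9994, -0.0352, 0.0075, -0.0044], [-0.0008, 0.2299, 0.9732, 1.4521], [0.0, 0.0, 0.0, 1.0]]}
```

View pics/scene0.png

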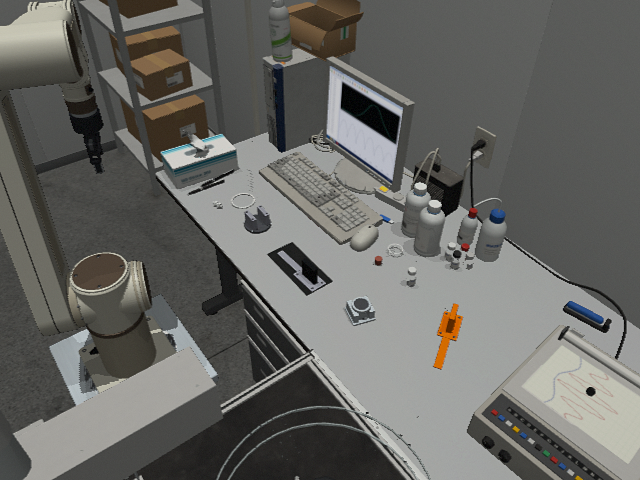

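View pics/top0.png

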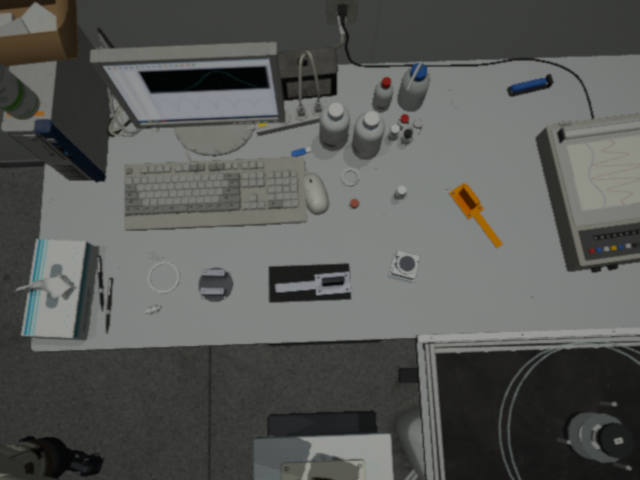

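The scene view shows the lifter (white blade, black handle) on its mat at about (300,270), the stage at (257,218) and the rack with the disc at (361,310). The orange lookalike is at (447,335). In the top view the same things are at (313,283), (215,284), (404,265) and (475,212). I'll take close crops next.

```bash
cat > h.py <<'E'
import numpy as np,cv2
from scipy.optimize import least_squares
def cam(n):
    from workcell import optics
    return optics.camera(n)
def proj(c,P):
    P=np.atleast_2d(P); T=np.linalg.inv(c['pose'])
    q=P@T[:3,:3].T+T[:3,3]; x=q[:,0]/-q[:,2]; y=-q[:,1]/-q[:,2]
    return np.c_[c['fx']*x+c['cx'],c['fy']*y+c['cy']]
def ray(c,u,v,z):
    d=np.array([(u-c['cx'])/c['fx'],-(v-c['cy'])/c['fy'],-1.0]); d=c['pose'][:3,:3]@d
    o=c['pose'][:3,3]; return o+d*(z-o[2])/d[2]
def crop(c,u,v,w,h,s,name,marks=()):
    im=c['pixels'][:,:,::-1]
    u0=int(u-w/2);v0=int(v-h/2)
    A=np.array([[s,0,-u0*s+ (s-1)/2],[0,s,-v0*s+(s-1)/2]],float)
    o=cv2.warpAffine(np.ascontiguousarray(im),A,(int(w*s),int(h*s)),flags=cv2.INTER_CUBIC)
    for p in marks:
        q=A@np.array([p[0],p[1],1]); cv2.circle(o,(int(round(q[0])),int(round(q[1]))),2,(0,0,255),-1)
    cv2.imwrite(name,o); return u0,v0
E
python3 - <<'E'
from h import *
import pickle
c=cam('top');pickle.dump(c,open('top.pkl','wb'))
s=cam('scene');pickle.dump(s,open('scene.pkl','wb'))
print(crop(c,310,280,100,75,8,'pics/c1.png'))
print(crop(s,300,268,100,75,8,'pics/c2.png'))
print(crop(c,215,284,60,45,12,'pics/c3.png'))
print(crop(s,257,218,60,45,12,'pics/c4.png'))
print(crop(c,404,265,60,45,12,'pics/c5.png'))
print(crop(s,361,308,60,45,12,'pics/c6.png'))
print(proj(c,[[0,0,0],[.16,.474,.2]]))
for n,u,v in(('lift',313,283),('stage',215,284),('rack',404,265)): print(n,ray(c,u,v,0))
E
```

```text
(260, 242)
(250, 230)
(185, 261)
(227, 195)
(374, 242)
(331, 285)
[[323.89521422 504.00397171]
 [ 83.07550456 447.22441243]]
lift [0.50436443 0.00800017 0.        ]
stage [0.51056493 0.24817062 0.        ]
rack [ 0.54108509 -0.21801403  0.        ]
```

View pics/c1.png

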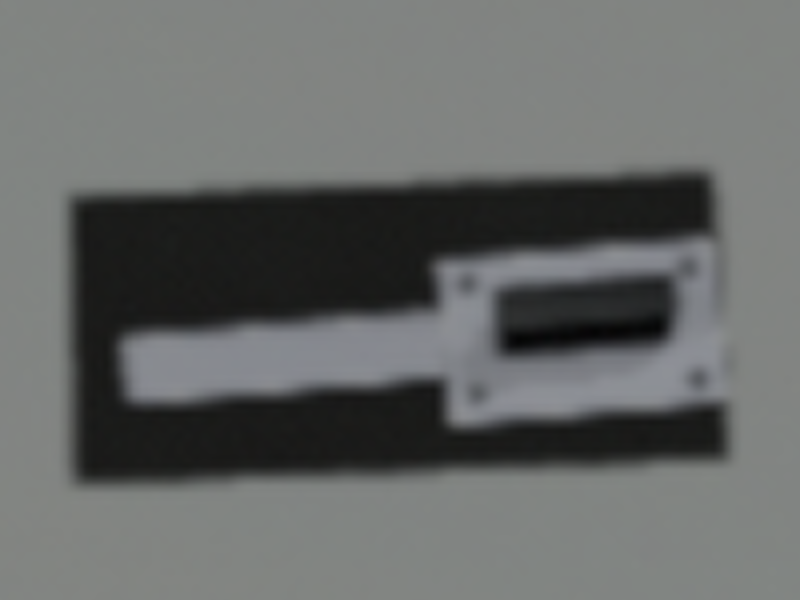

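View pics/c2.png

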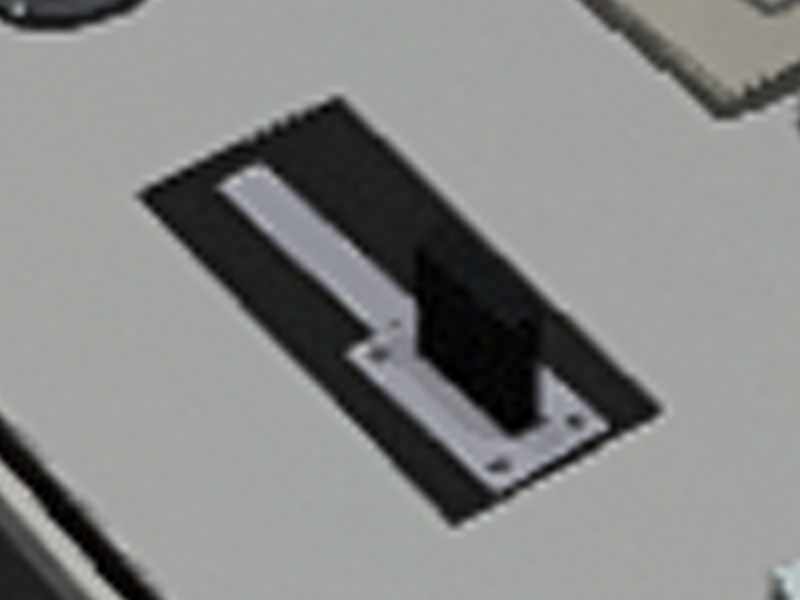

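View pics/c3.png

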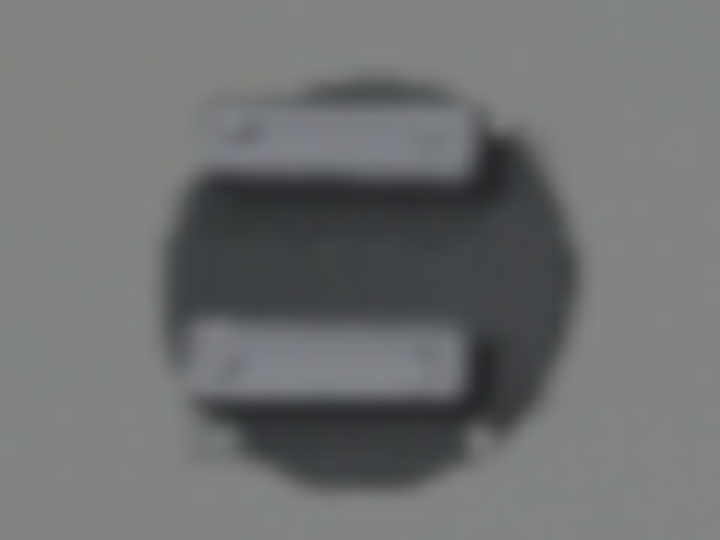

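View pics/c4.png

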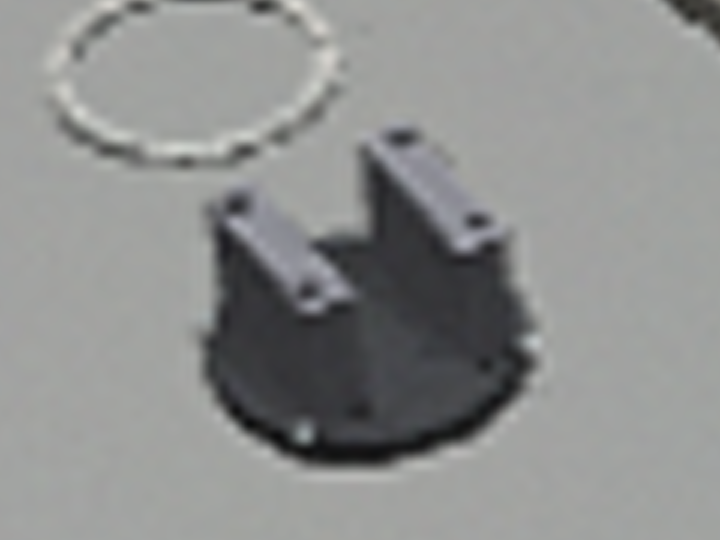

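View pics/c5.png

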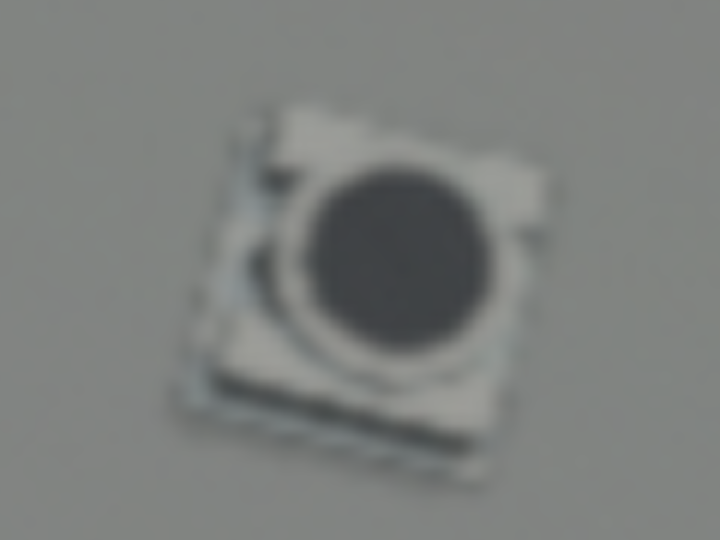

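View pics/c6.png

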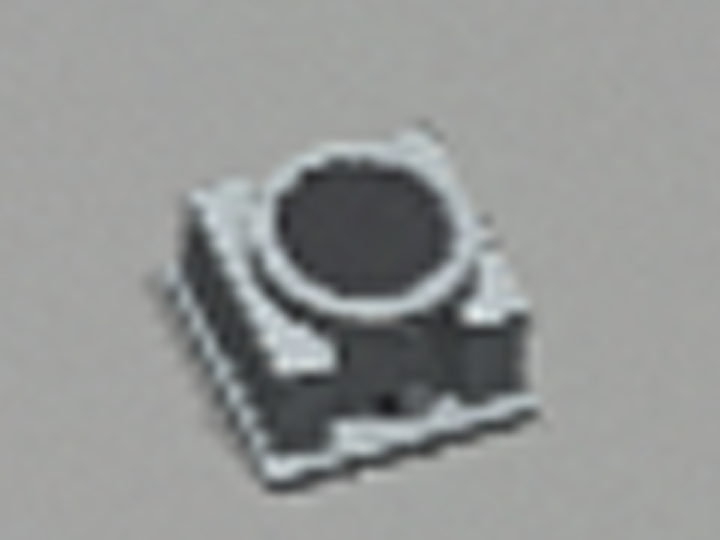

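Candidates for the lifter in the top view are the white-blade, black-handle one on the mat at (313,283) and the orange lookalike at (475,212). I choose the one on the mat, and crops c1 and c2 confirm it (black upright handle, blade pointing left toward world +y). Next I'll fit the poses from corner picks.

```bash
cat > fit.py <<'E'
from h import *
import pickle
T=pickle.load(open('top.pkl','rb'));S=pickle.load(open('scene.pkl','rb'))
def px(P,s,u0,v0): P=np.array(P,float); return np.c_[u0+(P[:,0]-(s-1)/2)/s, v0+(P[:,1]-(s-1)/2)/s]
def fit(obs,x0,name):
    # obs: list of (cam, local pts mm(x,y,z world height), pix)
    def f(p):
        c,s=np.cos(p[2]),np.sin(p[2]);r=[]
        for cm,L,q in obs:
            L=np.array(L)/1000.
            W=np.c_[p[0]+c*L[:,0]-s*L[:,1],p[1]+s*L[:,0]+c*L[:,1],L[:,2]]
            r.append((proj(cm,W)-q).ravel())
        return np.concatenate(r)
    for nm,o in (('both',obs),('top',obs[:1]),('scene',obs[1:])):
        oo=obs; 
        obs=o; R=least_squares(f,x0,loss='soft_l1'); obs=oo
        print(name,nm,np.round(R.x[:2]*1000,1),'yaw',round(np.degrees(R.x[2]),2),'rms px',round(np.sqrt(np.mean(f(R.x)**2)),2))
    return least_squares(f,x0,loss='soft_l1').x
E
python3 - <<'E'
from fit import *
tl=px([(118,338),(125,403),(435,262),(713,238),(728,400),(452,427)],8,260,242)
tL=[(140,-10,6),(140,10,6),(42,-25,7),(-42,-25,7),(-42,25,7),(42,25,7)]
sl=px([(220,185),(262,165),(348,353),(497,492),(608,428)],8,250,230)
sL=[(140,10,6),(140,-10,6),(42,25,7),(-42,25,7),(-42,-25,7)]
L=fit([(T,tL,tl),(S,sL,sl)],[.5,0,1.57],'lifter_handle')
m=px([(73,200),(710,175),(727,455),(78,480)],8,260,242)
mL=[(100,-45,3),(-100,-45,3),(-100,45,3),(100,45,3)]
ms=px([(140,195),(340,97),(660,410),(455,525)],8,250,230)
msL=[(100,45,3),(100,-45,3),(-100,-45,3),(-100,45,3)]
M=fit([(T,mL,m),(S,msL,ms)],[.5,0,1.57],'mat')
t=px([(203,103),(470,103),(475,175),(203,178),(188,325),(463,320),(465,397),(188,400)],12,185,261)
tL=[(27,-29,48),(-27,-29,48),(-27,-15,48),(27,-15,48),(27,15,48),(-27,15,48),(-27,29,48),(27,29,48)]
s=px([(212,205),(252,186),(352,295),(308,312),(365,147),(400,128),(507,232),(462,250)],12,227,195)
sL=[(27,29,48),(27,15,48),(-27,15,48),(-27,29,48),(27,-15,48),(27,-29,48),(-27,-29,48),(-27,-15,48)]
G=fit([(T,tL,t),(S,sL,s)],[.51,.25,1.57],'stage')
# rack base bottom visible corners + rail tops
t=px([(285,100),(552,178),(485,455),(222,375)],12,374,242)
tL=[(28,-29,34),(-28,-29,34),(-28,29,34),(28,29,34)]
s=px([(190,195),(275,370),(335,360),(467,315),(528,308),(425,130)],12,331,285)
sL=[(28,29,34),(-28,29,34),(-28,15,34),(-28,-15,34),(-28,-29,34),(28,-29,34)]
K=fit([(T,tL,t),(S,sL,s)],[.54,-.22,1.3],'rack')
# disc: top ring
for c,p in((T,px([(400,268)],12,374,242)),(S,px([(368,230)],12,331,285))): print('disc',ray(c,*p[0],.042)*1000)
np.save('poses.npy',np.array([L,M,G,K]))
E
```

```text
lifter_handle both [502.7 -39.5] yaw 92.83 rms px 0.49
lifter_handle top [501.7 -38.9] yaw 92.9 rms px 0.61
lifter_handle scene [504.4 -40.5] yaw 92.54 rms px 0.76
mat both [507.1  16.6] yaw 90.13 rms px 0.64
mat top [505.9  17.2] yaw 90.24 rms px 0.71
mat scene [508.3  16. ] yaw 89.98 rms px 0.78
stage both [510.  246.1] yaw 88.05 rms px 0.43
stage top [509.4 246.5] yaw 88.17 rms px 0.48
stage scene [511.2 245.4] yaw 87.53 rms px 0.56
rack both [ 538.2 -217.2] yaw 72.97 rms px 0.72
rack top [ 535.8 -217.2] yaw 72.09 rms px 0.95
rack scene [ 540.4 -216.3] yaw 72.64 rms px 0.95
disc [ 535.89968408 -218.91225446   42.        ]
disc [ 541.21434879 -219.49860527   42.        ]
```

```bash
cat > ov.py <<'E'
from fit import *
def W(p,L):
    L=np.array(L,float)/1000;c,s=np.cos(p[2]),np.sin(p[2])
    return np.c_[p[0]+c*L[:,0]-s*L[:,1],p[1]+s*L[:,0]+c*L[:,1],L[:,2]]
def rect(x0,x1,y0,y1,z): return [(x0,y0,z),(x1,y0,z),(x1,y1,z),(x0,y1,z)]
def circ(r,z,n=40,cx=0,cy=0): a=np.linspace(0,2*np.pi,n); return np.c_[cx+r*np.cos(a),cy+r*np.sin(a),0*a+z]
def draw(c,u,v,w,h,s,name,polys):
    u0,v0=crop(c,u,v,w,h,s,name); o=cv2.imread(name)
    for P,col in polys:
        q=(proj(c,P)-[u0,v0])*s+(s-1)/2
        cv2.polylines(o,[np.round(q*8).astype(np.int32)],True,col,1,cv2.LINE_AA,3)
    return o
stage=lambda p:[(W(p,rect(-27,27,15,29,48)),(0,255,0)),(W(p,rect(-27,27,-29,-15,48)),(0,255,0)),(W(p,circ(42,8)),(0,255,255))]+[(W(p,circ(3,53,12,a*20,b*24)),(0,0,255)) for a in(-1,1) for b in (-1,1)]
rack=lambda p,d:[(W(p,rect(-28,28,15,29,34)),(0,255,0)),(W(p,rect(-28,28,-29,-15,34)),(0,255,0)),(W(p,rect(-32,32,-32,32,6)),(255,255,0)),(W([d[0],d[1],0],circ(25,42)),(0,0,255))]
lift=lambda p,z=3:[(W(p,rect(42,140,-10,10,z+3)),(0,255,0)),(W(p,rect(-42,42,-25,25,z+4)),(0,255,0)),(W(p,rect(-27,27,-7,7,z+60)),(0,0,255))]
E
python3 - <<'E'
from ov import *
L,M,G,K=np.load('poses.npy')
d=[.5386,-.2192]
a=draw(T,215,284,60,45,12,'pics/t.png',stage(G));b=draw(S,257,218,60,45,12,'pics/t.png',stage(G))
c=draw(T,404,265,60,45,12,'pics/t.png',rack(K,d));e=draw(S,361,308,60,45,12,'pics/t.png',rack(K,d))
o=np.vstack([np.hstack([a,b]),np.hstack([c,e])]);cv2.imwrite('pics/o1.png',cv2.resize(o,(800,600),interpolation=cv2.INTER_AREA))
E
```

```text
(no output)
```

View pics/o1.png

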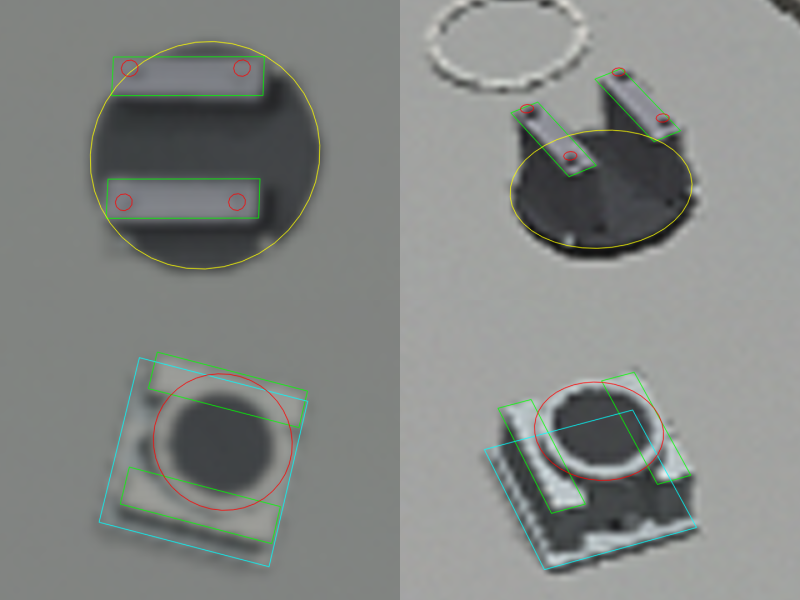

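```bash
cat > mv.py <<'E'
import numpy as np
from scipy.spatial.transform import Rotation as R
def delta(pos,yaw,rows=0):
    "grasp-frame target: TCP pos (m), tool x heading yaw (rad), pointing down"
    from workcell import sensors
    o=sensors.get_obs(); q=R.from_quat(o['tool_rot'])
    t=np.array([[np.cos(yaw),np.sin(yaw),0],[np.sin(yaw),-np.cos(yaw),0],[0,0,-1]]).T
    t=R.from_matrix(np.c_[[np.cos(yaw),np.sin(yaw),0],[np.sin(yaw),-np.cos(yaw),0],[0,0,-1]])
    d=q.inv().apply(np.array(pos)-o['eef_pos']); r=(q.inv()*t).as_rotvec()
    m=q.as_matrix()
    print('t',round(o['clock'],2),'pos',np.round(o['eef_pos']*1000,1),'yaw',round(np.degrees(np.arctan2(m[1,0],m[0,0])),2),'zax',np.round(m[:,2],4),'F',np.round(o['ft_force'],1),'g',round(o['grip_width'],4),'j',np.round(o['joint_pos'],2))
    print('shift',np.round(d,4),'rot',np.round(r,4))
    return d,r
E
python3 - <<'E'
from mv import *
from fit import *
L,M,G,K=np.load('poses.npy')
delta([L[0],L[1],.15],L[2])
for n,u,v,z in(('stopper',354,203,.01),('vial',401,192,.03),('fitting',153,309,.008),('orange',475,212,0)): print(n,ray(T,u,v,z).round(3))
E
```

```text
t 0.2 pos [159.9 473.3 199.5] yaw 161.33 zax [-4.0e-04 -1.2e-03 -1.0e+00] F [ 0.7 -0.1  0. ] g 0.085 j [1.25 0.24 0.   1.34 0.   1.57]
shift [-0.4889 -0.376   0.05  ] rot [-1.2000e-03  8.0000e-04  1.1957e+00]
stopper [ 0.702 -0.102  0.01 ]
vial [ 0.72  -0.219  0.03 ]
fitting [0.454 0.396 0.008]
orange [ 0.67  -0.406  0.   ]
```

{"method": "apply_moves", "body": {"plan": [-0.01, -0.0075, 0, 0, 0, 0.024, -0.029, -0.0226, 0, 0, 0, 0.072, -0.0585, -0.045, 0, 0, 0, 0.144, -0.088, -0.068, 0, 0, 0, 0.216, -0.117, -0.09, 0.005, 0, 0, 0.288, -0.147, -0.113, 0.01, 0, 0, 0.36, -0.176, -0.135, 0.015, 0, 0, 0.432, -0.205, -0.158, 0.02, 0, 0, 0.504, -0.235, -0.18, 0.025, 0, 0, 0.576, -0.264, -0.203, 0.03, 0, 0, 0.648, -0.293, -0.226, 0.035, 0, 0, 0.72, -0.323, -0.248, 0.04, 0, 0, 0.792]}}

```text
clock: 1.2
eef_pos: [0.3868, 0.1328, 0.1601]
tool_rot: [0.532, 0.846, 0.0, 0.0]
ft_force: [1.5, -0.0, -0.2]
grip_width: 0.0853
```

Run:
```python
from mv import *
L=np.load('poses.npy')[0]
delta([L[0],L[1],.15],L[2])
```

```text
t 1.2 pos [386.8 132.8 160.1] yaw 115.67 zax [ 3.e-04 -2.e-04 -1.e+00] F [ 1.5 -0.  -0.2] g 0.0853 j [ 0.33  0.08 -0.29  1.2  -0.    1.45]
shift [-0.2054  0.0298  0.0101] rot [2.000e-04 2.000e-04 3.986e-01]
```

{"method": "apply_moves", "body": {"plan": [-0.032, 0.005, 0.002, 0, 0, 0.06, -0.064, 0.009, 0.003, 0, 0, 0.12, -0.096, 0.014, 0.005, 0, 0, 0.19, -0.128, 0.0186, 0.006, 0, 0, 0.26, -0.158, 0.023, 0.008, 0, 0, 0.32, -0.183, 0.0266, 0.009, 0, 0, 0.36, -0.198, 0.0287, 0.01, 0, 0, 0.39, -0.2055, 0.0298, 0.01, 0, 0, 0.3985, -0.2055, 0.0298, 0.01, 0, 0, 0.3985]}}

```text
clock: 1.95
eef_pos: [0.5035, -0.0375, 0.1499]
tool_rot: [0.688, 0.725, -0.0, -0.0]
ft_force: [0.7, -0.0, -0.4]
grip_width: 0.0853
```

Run:
```python
from mv import *
L=np.load('poses.npy')[0]
delta([L[0],L[1],.019],L[2])
from h import *
c=cam('scene');cv2.imwrite('pics/s1.png',c['pixels'][:,:,::-1])
crop(c,310,250,160,120,5,'pics/s1c.png')
```

```text
t 1.95 pos [503.5 -37.5 149.9] yaw 93.0 zax [-5.e-04  0.e+00 -1.e+00] F [ 0.7 -0.  -0.4] g 0.0853 j [-0.07  0.28 -0.08  1.21  0.    1.44]
shift [-0.0019 -0.0008  0.1309] rot [-0.0005 -0.0001  0.003 ]
```

View pics/s1c.png

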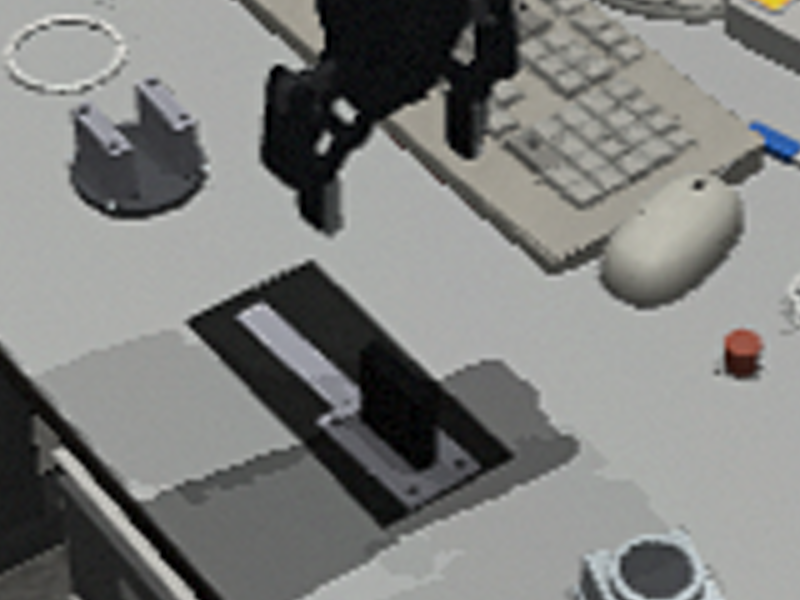

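The open jaws hang above the handle in line with it, so I descend and close.

{"method": "apply_moves", "body": {"plan": [-0.001, 0, 0.02, 0, 0, 0.001, -0.0015, -0.0005, 0.05, 0, 0, 0.002, -0.002, -0.001, 0.08, 0, 0, 0.003, -0.002, -0.001, 0.108, 0, 0, 0.003, -0.002, -0.001, 0.124, 0, 0, 0.003, -0.002, -0.001, 0.131, 0, 0, 0.003, -0.002, -0.001, 0.131, 0, 0, 0.003, -0.002, -0.001, 0.131, 0, 0, 0.003]}}

```text
clock: 2.67
eef_pos: [0.5026, -0.0376, 0.0198]
tool_rot: [0.688, 0.726, 0.0, 0.0]
ft_force: [-0.1, -0.5, 0.8]
grip_width: 0.0853
```

{"method": "apply_moves", "body": {"plan": [0, 0, 0, 0, 0, 0, 0, 0, 0, 0, 0, 0, 0, 0, 0, 0, 0, 0, 0, 0, 0, 0, 0, 0, 0, 0, 0, 0, 0, 0, 0, 0, 0, 0, 0, 0, 0, 0, 0, 0, 0, 0, 0, 0, 0, 0, 0, 0], "grip": 0.0}}

```text
clock: 3.33
eef_pos: [0.503, -0.0385, 0.0195]
tool_rot: [0.689, 0.725, 0.0, 0.0]
ft_force: [0.6, -0.9, 3.0]
grip_width: 0.0119
```

Run:
```python
from mv import *
L=np.load('poses.npy')[0]
delta([L[0],L[1],.019],L[2])
```

```text
t 3.33 pos [503.  -38.5  19.5] yaw 92.94 zax [ 1.e-03 -1.e-04 -1.e+00] F [ 0.6 -0.9  3. ] g 0.0119 j [-0.08  0.4  -0.27  0.89 -0.    1.44]
shift [-0.0009 -0.0004  0.0005] rot [0.001  0.0002 0.0021]
```

{"method": "apply_moves", "body": {"plan": [0, 0, -0.004, 0, 0, 0, 0, 0, -0.012, 0, 0, 0, 0, 0, -0.026, 0, 0, 0, 0, 0, -0.044, 0, 0, 0, 0, 0, -0.062, 0, 0, 0, 0, 0, -0.078, 0, 0, 0, 0, 0, -0.09, 0, 0, 0, 0, 0, -0.097, 0, 0, 0, 0, 0, -0.1, 0, 0, 0, 0, 0, -0.1, 0, 0, 0]}}

```text
clock: 4.17
eef_pos: [0.5026, -0.0384, 0.1196]
tool_rot: [0.689, 0.725, 0.0, 0.0]
ft_force: [0.7, 0.2, -3.0]
grip_width: 0.0122
```

Run:
```python
from mv import *
L,M,G,K=np.load('poses.npy')
d=np.array([.5386,-.2192]);y=K[2];u=np.array([np.cos(y),np.sin(y)])
print(y,d-115e-3*u,d-.185*u)
delta([*(d-.185*u),.12],y)
from h import *
c=cam('scene');crop(c,310,250,160,120,5,'pics/s2c.png')
c=cam('top');crop(c,310,270,160,120,5,'pics/t2c.png')
```

```text
1.2735086006507583 [ 0.50491328 -0.32915547] [ 0.48440832 -0.39608488]
t 4.17 pos [502.6 -38.4 119.6] yaw 92.95 zax [ 7.e-04 -0.e+00 -1.e+00] F [ 0.7  0.2 -3. ] g 0.0122 j [-0.08  0.3  -0.13  1.14  0.    1.44]
shift [-0.3563 -0.0366 -0.0004] rot [ 0.0007 -0.      0.3487]
```

View pics/s2c.png

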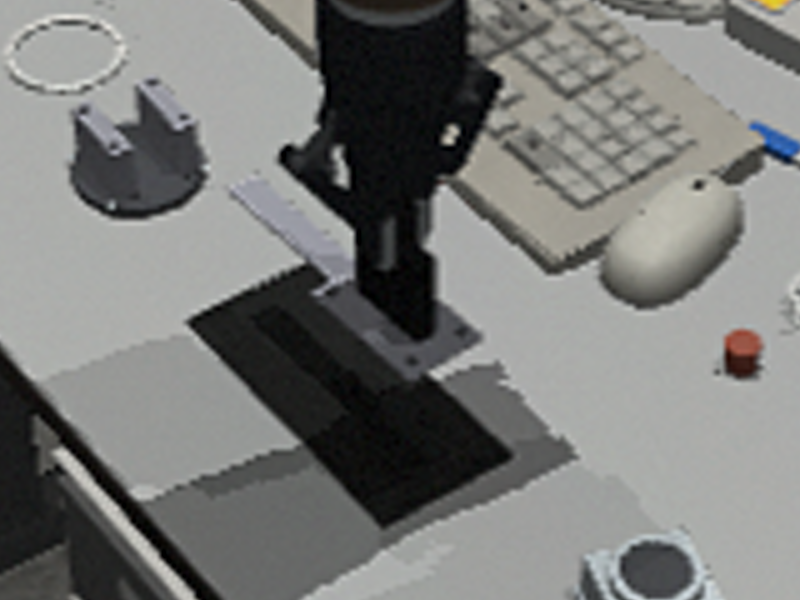

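View pics/t2c.png

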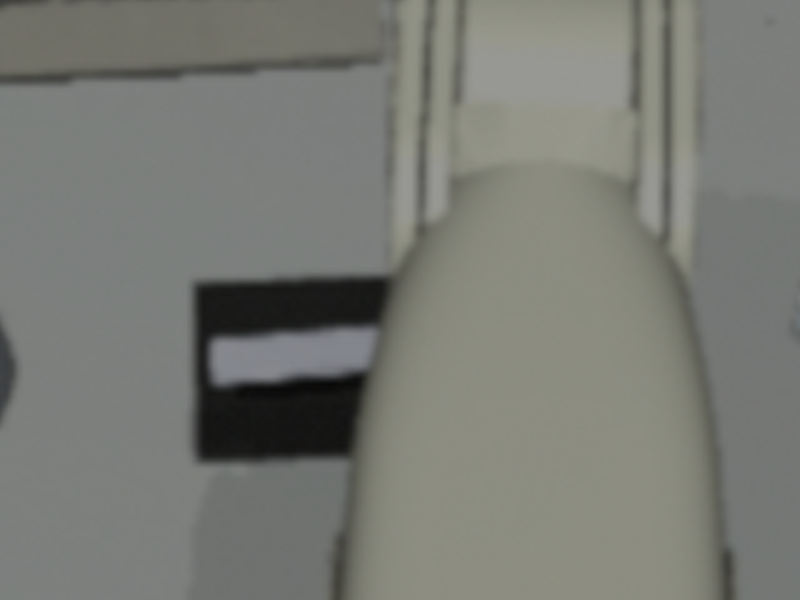

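The lifter is in the jaws and held level, with the blade tip at scene crop (228–262, 175–190). I'll compare it with the prediction from the tool pose.

Run:
```python
from fit import *
s=px([(228,190),(262,173),(314,290),(412,381),(483,335)],5,230,190)
z=103
sL=[(140,10,z+3),(140,-10,z+3),(42,25,z+4),(-42,25,z+4),(-42,-25,z+4)]
t=px([(209,338),(213,387)],5,230,210)
tL=[(140,-10,z+3),(140,10,z+3)]
fit([(T,tL,t),(S,sL,s)],[.5,-.04,1.6],'held')
```

```text
held both [504.4 -40. ] yaw 93.76 rms px 0.71
held top [501.9 -39.1] yaw 93.61 rms px 0.99
held scene [504.7 -40.9] yaw 92.61 rms px 0.98
```

{"method": "apply_moves", "body": {"plan": [-0.009, -0.001, 0, 0, 0, 0.009, -0.025, -0.003, 0, 0, 0, 0.025, -0.053, -0.005, 0, 0, 0, 0.052, -0.089, -0.009, 0, 0, 0, 0.087, -0.128, -0.013, 0, 0, 0, 0.125, -0.167, -0.017, 0, 0, 0, 0.163, -0.206, -0.021, 0, 0, 0, 0.202, -0.244, -0.025, 0, 0, 0, 0.239, -0.281, -0.029, 0, 0, 0, 0.275, -0.314, -0.032, 0, 0, 0, 0.307, -0.338, -0.035, 0, 0, 0, 0.331, -0.353, -0.036, 0, 0, 0, 0.345]}}

```text
clock: 5.27
eef_pos: [0.4828, -0.3965, 0.1175]
tool_rot: [0.804, 0.594, -0.001, -0.001]
ft_force: [-0.2, 0.6, -2.9]
grip_width: 0.012
```

Run:
```python
from mv import *
L,M,G,K=np.load('poses.npy')
d=np.array([.5377,-.218]);y=K[2];u=np.array([np.cos(y),np.sin(y)])
print(d-.184*u)
delta([*(d-.184*u),.0335],y)
```

```text
[ 0.48380125 -0.39392875]
t 5.27 pos [ 482.8 -396.5  117.5] yaw 72.9 zax [-0.002  0.    -1.   ] F [-0.2  0.6 -2.9] g 0.012 j [-0.69  0.53  0.22  1.26 -0.    1.18]
shift [0.0028 0.0004 0.084 ] rot [-0.0019  0.0006 -0.0012]
```

{"method": "apply_moves", "body": {"plan": [0, 0, 0.004, -0.001, 0, 0, 0.001, 0, 0.014, -0.002, 0, -0.001, 0.002, 0, 0.03, -0.002, 0, -0.001, 0.003, 0, 0.047, -0.002, 0, -0.001, 0.003, 0, 0.062, -0.002, 0, -0.001, 0.003, 0, 0.074, -0.002, 0, -0.001, 0.003, 0, 0.081, -0.002, 0, -0.001, 0.003, 0, 0.084, -0.002, 0, -0.001, 0.003, 0, 0.084, -0.002, 0, -0.001, 0.003, 0, 0.084, -0.002, 0, -0.001]}}

```text
clock: 6.1
eef_pos: [0.4859, -0.3896, 0.0354]
tool_rot: [0.802, 0.597, 0.001, 0.001]
ft_force: [0.3, -0.7, -1.8]
grip_width: 0.0121
```

Run:
```python
from mv import *
L,M,G,K=np.load('poses.npy')
d=np.array([.5377,-.218]);y=K[2];u=np.array([np.cos(y),np.sin(y)])
delta([*(d-.1138*u),.0335],y)
from h import *
c=cam('scene');crop(c,370,320,120,90,6,'pics/s3c.png')
c=cam('top');crop(c,420,270,120,90,6,'pics/t3c.png')
```

```text
t 6.1 pos [ 485.9 -389.6   35.4] yaw 73.28 zax [ 2.2e-03 -7.0e-04 -1.0e+00] F [ 0.3 -0.7 -1.8] g 0.0121 j [-0.68  0.59  0.09  1.07  0.    1.19]
shift [ 0.0655 -0.0004  0.0019] rot [0.0023 0.     0.0054]
```

View pics/s3c.png

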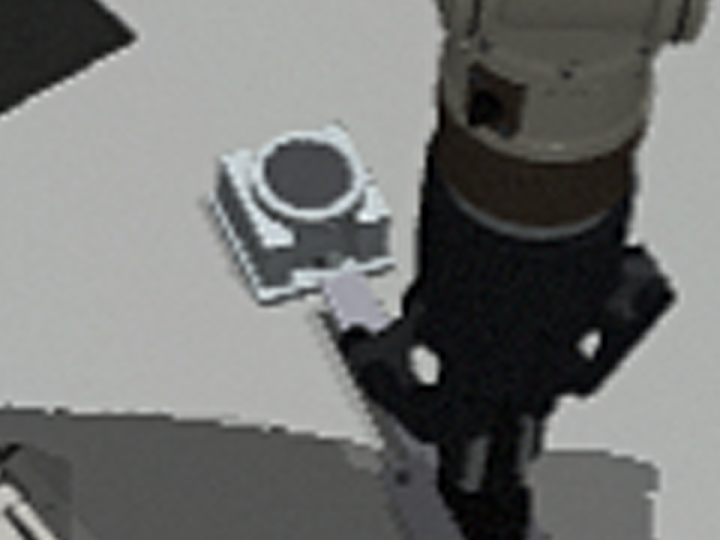

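View pics/t3c.png

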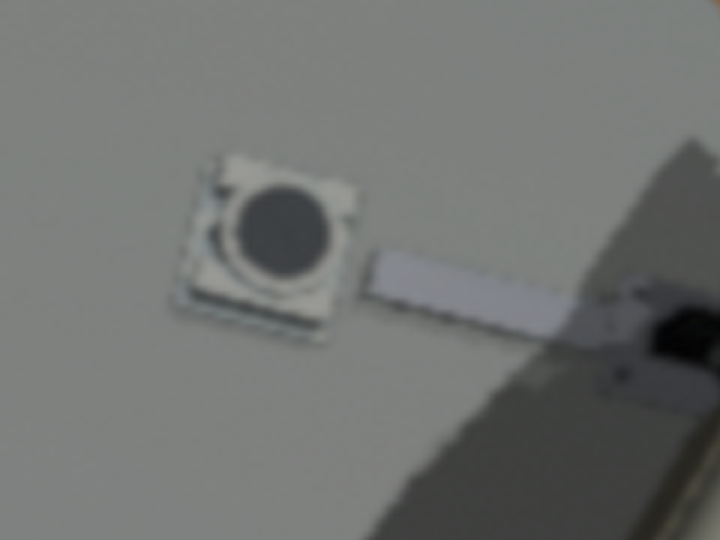

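Run:
```python
from ov import *
c=cam('top'); s=cam('scene')
pickle.dump(c,open('t3.pkl','wb'));pickle.dump(s,open('s3.pkl','wb'))
print(crop(c,425,270,80,60,10,'pics/t3d.png'))
print(crop(s,375,335,80,60,10,'pics/s3d.png'))
```

```text
(385, 240)
(335, 305)
```

View pics/t3d.png

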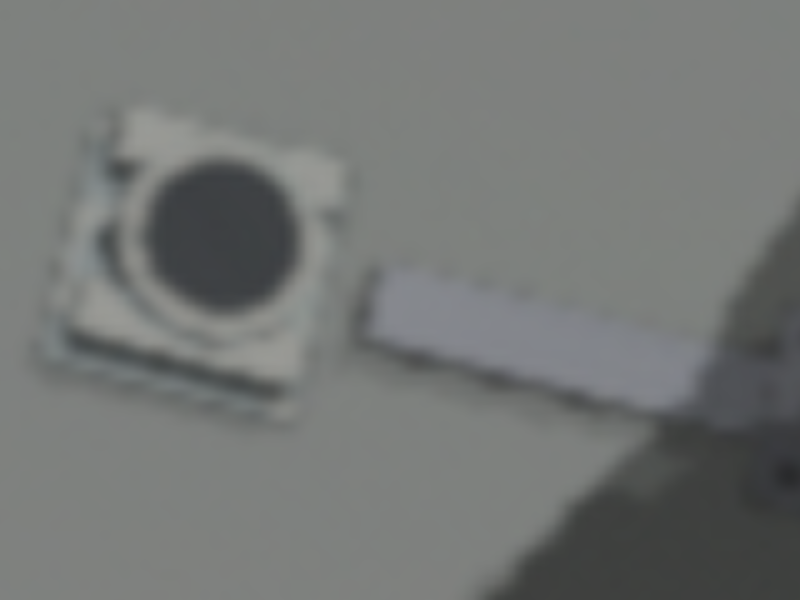

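View pics/s3d.png

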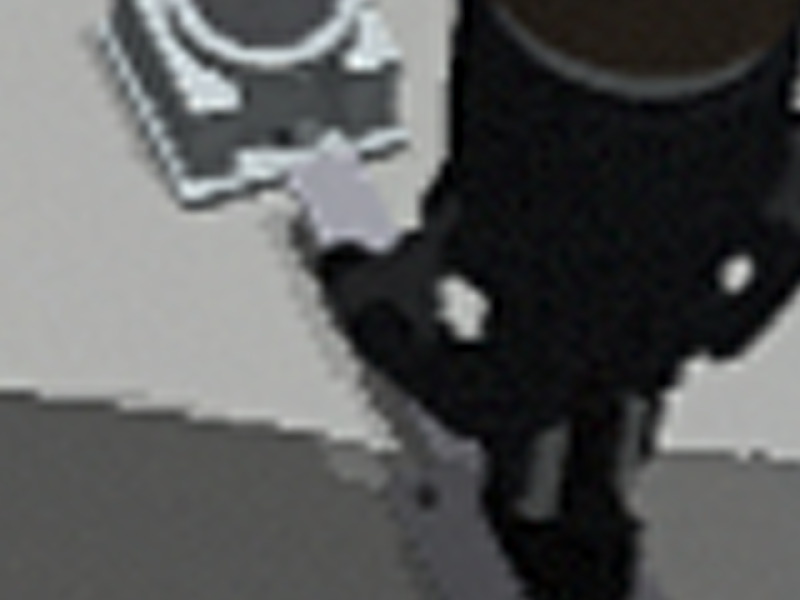

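Run:
```python
from ov import *
c=pickle.load(open('t3.pkl','rb'));s=pickle.load(open('s3.pkl','rb'))
L,M,G,K=np.load('poses.npy')
y=np.radians(73.28);p=[.4859-.0012*np.cos(y),-.3896-.0012*np.sin(y),y]
K2=[.5375,-.217,K[2]]
polys=lift(p,18.9)+rack(K2,[.538,-.219])
a=draw(c,425,270,80,60,10,'pics/t.png',polys);b=draw(s,375,325,80,60,10,'pics/t.png',polys)
cv2.imwrite('pics/o3.png',a);cv2.imwrite('pics/o4.png',b)
```

```text
(no output)
```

View pics/o3.png

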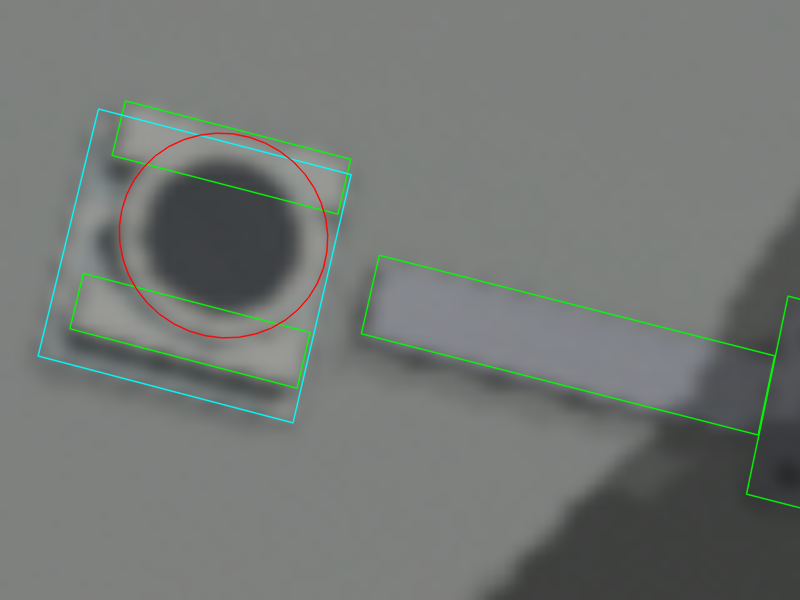

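View pics/o4.png

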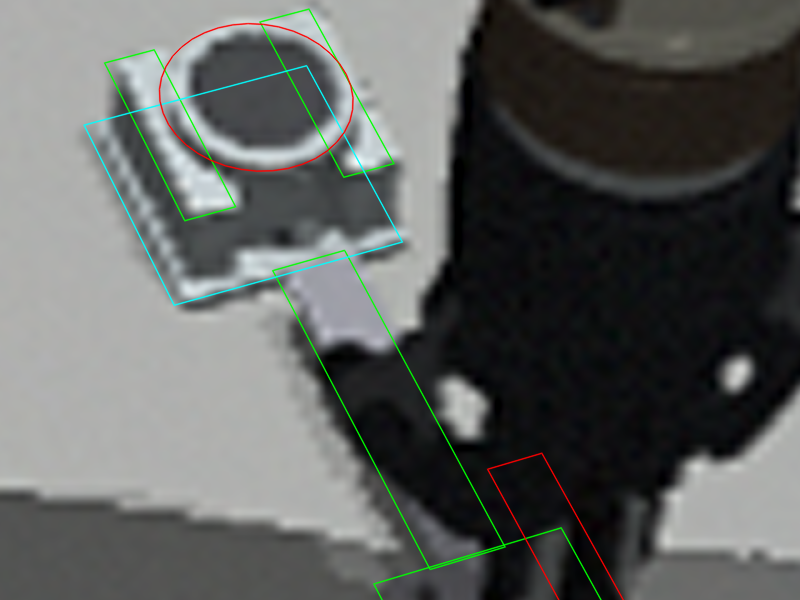

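Predicted and actual blade and rack are biased the same way in both views, so the relative alignment is within about 1 mm. I'll slide in under the disc, with the blade top about 12 mm below it.

{"method": "apply_moves", "body": {"plan": [0.002, 0, 0, 0.001, 0, 0.003, 0.006, 0, 0.001, 0.002, 0, 0.005, 0.013, 0, 0.001, 0.002, 0, 0.005, 0.021, 0, 0.001, 0.002, 0, 0.005, 0.029, 0, 0.001, 0.002, 0, 0.005, 0.037, 0, 0.001, 0.002, 0, 0.005, 0.045, 0, 0.001, 0.002, 0, 0.005, 0.052, 0, 0.001, 0.002, 0, 0.005, 0.058, 0, 0.001, 0.002, 0, 0.005, 0.063, 0, 0.001, 0.002, 0, 0.005, 0.0655, 0, 0.001, 0.002, 0, 0.005, 0.0655, 0, 0.001, 0.002, 0, 0.005]}}

```text
clock: 7.3
eef_pos: [0.5047, -0.3266, 0.0342]
tool_rot: [0.804, 0.595, 0.0, -0.0]
ft_force: [0.6, -0.2, -1.9]
grip_width: 0.0124
```

Run:
```python
from mv import *
from ov import *
L,M,G,K=np.load('poses.npy')
d=np.array([.5377,-.218]);y=K[2];u=np.array([np.cos(y),np.sin(y)])
delta([*(d-.1138*u),.0335],y)
c=cam('top'); s=cam('scene')
crop(c,415,270,60,45,12,'pics/t5.png');crop(s,365,315,60,45,12,'pics/s5.png')
```

```text
t 7.3 pos [ 504.7 -326.6   34.2] yaw 73.0 zax [-0.  0. -1.] F [ 0.6 -0.2 -1.9] g 0.0124 j [-0.57  0.55  0.02  1.04  0.    1.29]
shift [-0.0003 -0.0003  0.0007] rot [-0.     -0.      0.0006]
```

View pics/t5.png

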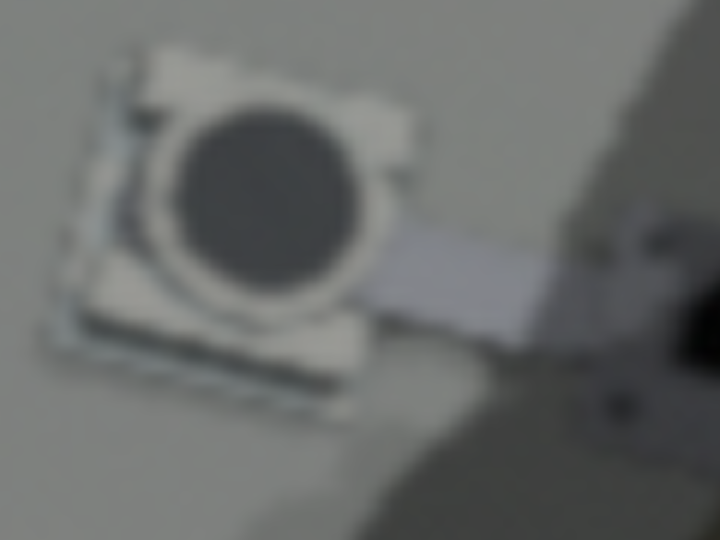

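View pics/s5.png

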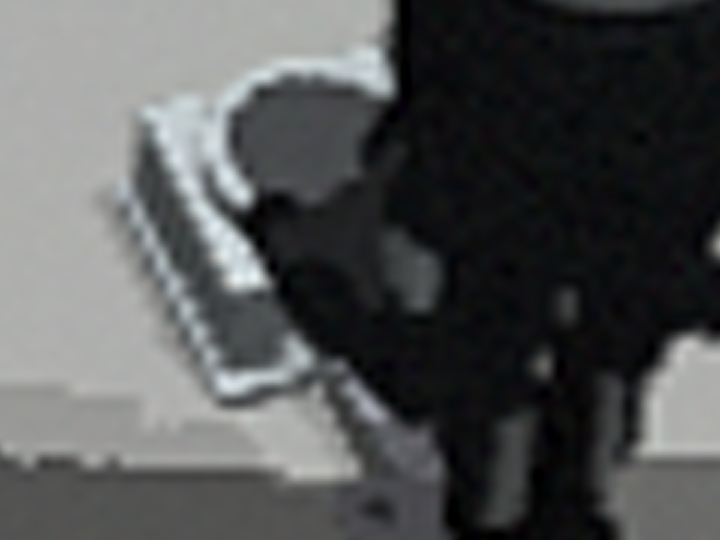

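{"method": "apply_moves", "body": {"plan": [0, 0, -0.003, 0, 0, 0, 0, 0, -0.008, 0, 0, 0, 0, 0, -0.011, 0, 0, 0, 0, 0, -0.0125, 0, 0, 0, 0, 0, -0.0137, 0, 0, 0, 0, 0, -0.015, 0, 0, 0, 0, 0, -0.017, 0, 0, 0, 0, 0, -0.02, 0, 0, 0, 0, 0, -0.024, 0, 0, 0, 0, 0, -0.028, 0, 0, 0, 0, 0, -0.031, 0, 0, 0, 0, 0, -0.032, 0, 0, 0]}}

```text
clock: 8.4
eef_pos: [0.505, -0.3275, 0.067]
tool_rot: [0.804, 0.595, 0.0, 0.001]
ft_force: [0.2, -0.1, -2.9]
grip_width: 0.0122
```

Run:
```python
from mv import *
from ov import *
delta([.5,0,.11],1.57)
c=cam('top'); s=cam('scene')
crop(c,415,270,60,45,12,'pics/t6.png');crop(s,365,305,80,60,10,'pics/s6.png')
```

```text
t 8.4 pos [ 505.  -327.5   67. ] yaw 72.96 zax [ 1.2e-03 -8.0e-04 -1.0e+00] F [ 0.2 -0.1 -2.9] g 0.0122 j [-0.58  0.52  0.07  1.11 -0.    1.29]
shift [ 0.3117 -0.1007 -0.0432] rot [ 0.0013  0.0006 -0.2967]
```

View pics/t6.png

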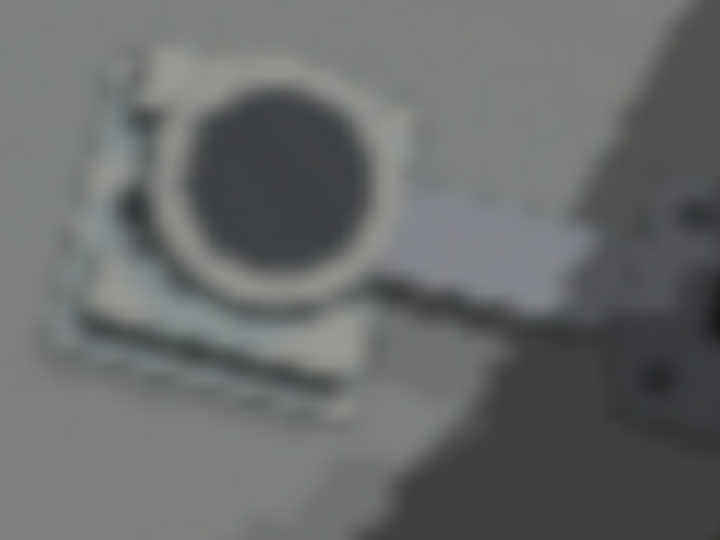

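View pics/s6.png

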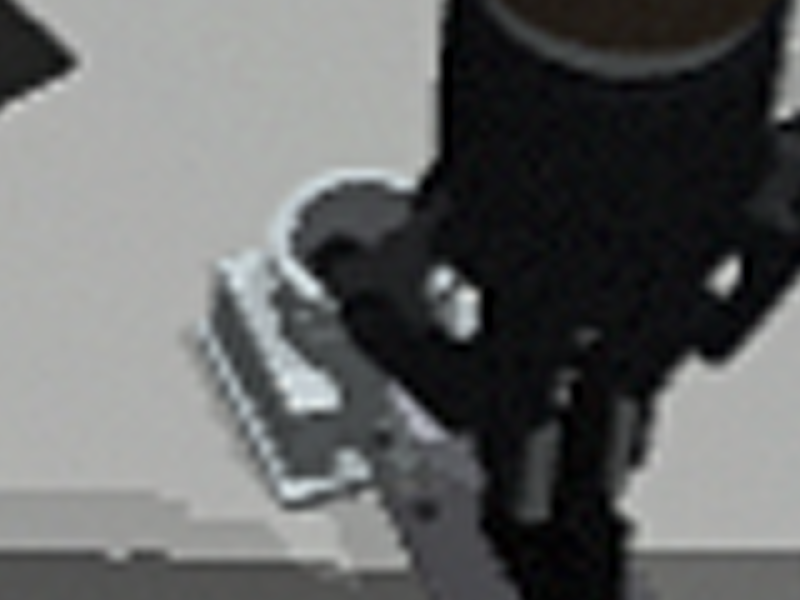

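The disc is up on the blade, centred (top crop (280,180), blade axis passing under it). I work out the carry to above the stage.

Run:
```python
from mv import *
y=np.radians(88.05);c=np.array([.5097,.2461]);u=np.array([np.cos(y),np.sin(y)])
print(c-.1134*u)
d,r=delta([*(c-.1134*u),.11],y)
f=np.cumsum([2,4,6,8,10,12,14,16,18,20,20,20])/460
for k in f: print(np.round([*(d[:2]*k),r[2]*k],4))
```

```text
[0.5058413  0.13276567]
t 8.5 pos [ 504.8 -327.4   66.6] yaw 72.96 zax [ 7.e-04 -5.e-04 -1.e+00] F [-0.  -0.5 -3.1] g 0.0125 j [-0.58  0.52  0.07  1.11 -0.    1.29]
shift [ 0.4402 -0.1338 -0.0436] rot [ 0.0008  0.0004 -0.2634]
[ 0.0019 -0.0006 -0.0011]
[ 0.0057 -0.0017 -0.0034]
[ 0.0115 -0.0035 -0.0069]
[ 0.0191 -0.0058 -0.0115]
[ 0.0287 -0.0087 -0.0172]
[ 0.0402 -0.0122 -0.0241]
[ 0.0536 -0.0163 -0.0321]
[ 0.0689 -0.0209 -0.0412]
[ 0.0861 -0.0262 -0.0515]
[ 0.1053 -0.032  -0.063 ]
[ 0.1244 -0.0378 -0.0744]
[ 0.1436 -0.0436 -0.0859]
```

{"method": "apply_moves", "body": {"plan": [0.002, -0.0006, -0.001, 0, 0, -0.001, 0.0057, -0.0017, -0.003, 0, 0, -0.0034, 0.0115, -0.0035, -0.006, 0, 0, -0.007, 0.019, -0.0058, -0.01, 0, 0, -0.0115, 0.0287, -0.0087, -0.015, 0, 0, -0.017, 0.04, -0.0122, -0.02, 0, 0, -0.024, 0.0536, -0.0163, -0.025, 0, 0, -0.032, 0.069, -0.021, -0.03, 0, 0, -0.041, 0.086, -0.0262, -0.035, 0, 0, -0.0515, 0.1053, -0.032, -0.039, 0, 0, -0.063, 0.1244, -0.0378, -0.042, 0, 0, -0.0744, 0.1436, -0.0436, -0.0436, 0, 0, -0.086]}}

```text
clock: 9.5
eef_pos: [0.505, -0.1751, 0.1109]
tool_rot: [0.777, 0.629, 0.0, 0.001]
ft_force: [1.3, 0.7, -3.5]
grip_width: 0.0117
```

Run:
```python
from mv import *
d,r=delta([.5058,.1328,.11],np.radians(88.05))
f=np.cumsum([20]*11+[18])/310
for k in f: print(np.round([*(d*k),r[2]*k],4))
```

```text
t 9.5 pos [ 505.  -175.1  110.9] yaw 77.98 zax [ 1.4e-03 -2.0e-04 -1.0e+00] F [ 1.3  0.7 -3.5] g 0.0117 j [-0.33  0.36 -0.07  1.14  0.    1.45]
shift [ 0.3013 -0.0634  0.0008] rot [ 0.0014 -0.     -0.1757]
[ 0.0194 -0.0041  0.0001 -0.0113]
[ 0.0389 -0.0082  0.0001 -0.0227]
[ 0.0583 -0.0123  0.0002 -0.034 ]
[ 0.0777 -0.0163  0.0002 -0.0453]
[ 0.0972 -0.0204  0.0003 -0.0567]
[ 0.1166 -0.0245  0.0003 -0.068 ]
[ 0.1361 -0.0286  0.0004 -0.0794]
[ 0.1555 -0.0327  0.0004 -0.0907]
[ 0.1749 -0.0368  0.0005 -0.102 ]
[ 0.1944 -0.0409  0.0005 -0.1134]
[ 0.2138 -0.045   0.0006 -0.1247]
[ 0.2313 -0.0486  0.0007 -0.1349]
```

{"method": "apply_moves", "body": {"plan": [0.0194, -0.0041, 0, 0, 0, -0.0113, 0.0389, -0.0082, 0, 0, 0, -0.0227, 0.0583, -0.0123, 0, 0, 0, -0.034, 0.0777, -0.0163, 0, 0, 0, -0.0453, 0.0972, -0.0204, 0, 0, 0, -0.0567, 0.1166, -0.0245, 0, 0, 0, -0.068, 0.136, -0.0286, 0, 0, 0, -0.0794, 0.1555, -0.0327, 0, 0, 0, -0.0907, 0.1749, -0.0368, 0, 0, 0, -0.102, 0.1944, -0.0409, 0, 0, 0, -0.1134, 0.2138, -0.045, 0, 0, 0, -0.1247, 0.2313, -0.0486, 0, 0, 0, -0.135]}}

```text
clock: 10.5
eef_pos: [0.5052, 0.0615, 0.1104]
tool_rot: [0.733, 0.68, 0.0, 0.0]
ft_force: [0.4, -0.1, -2.2]
grip_width: 0.0122
```

Run:
```python
from mv import *
d,r=delta([.5058,.1328,.11],np.radians(88.05))
f=np.cumsum([16,14,12,10,8,6,4,2])/72
for k in f: print(np.round([*(d*k),r[2]*k],4))
```

```text
t 10.5 pos [505.2  61.5 110.4] yaw 85.76 zax [ 6.e-04  5.e-04 -1.e+00] F [ 0.4 -0.1 -2.2] g 0.0122 j [ 0.12  0.31 -0.14  1.12  0.    1.77]
shift [ 0.0711 -0.0047  0.0005] rot [ 0.0006 -0.0006 -0.04  ]
[ 0.0158 -0.001   0.0001 -0.0089]
[ 0.0296 -0.0019  0.0002 -0.0167]
[ 0.0415 -0.0027  0.0003 -0.0233]
[ 0.0514 -0.0034  0.0003 -0.0289]
[ 0.0593 -0.0039  0.0004 -0.0333]
[ 0.0652 -0.0043  0.0004 -0.0367]
[ 0.0691 -0.0045  0.0004 -0.0389]
[ 0.0711 -0.0047  0.0005 -0.04  ]
```

{"method": "apply_moves", "body": {"plan": [0.0158, -0.001, 0, 0, 0, -0.009, 0.0296, -0.0019, 0, 0, 0, -0.0167, 0.0415, -0.0027, 0, 0, 0, -0.0233, 0.0514, -0.0034, 0, 0, 0, -0.029, 0.0593, -0.0039, 0, 0, 0, -0.0333, 0.0652, -0.0043, 0, 0, 0, -0.0367, 0.069, -0.0045, 0, 0, 0, -0.039, 0.071, -0.0047, 0, 0, 0, -0.04, 0.071, -0.0047, 0, 0, 0, -0.04, 0.071, -0.0047, 0, 0, 0, -0.04]}}

```text
clock: 11.33
eef_pos: [0.5067, 0.1299, 0.1096]
tool_rot: [0.72, 0.694, -0.0, 0.0]
ft_force: [0.1, 0.3, -1.9]
grip_width: 0.012
```

Run:
```python
from mv import *
from ov import *
d,r=delta([.5058,.1328,.0865],np.radians(88.05))
c=cam('top'); s=cam('scene')
pickle.dump(c,open('t7.pkl','wb'));pickle.dump(s,open('s7.pkl','wb'))
print(crop(c,225,280,80,60,10,'pics/t7.png'),crop(s,265,215,80,60,10,'pics/s7.png'))
```

```text
t 11.33 pos [506.7 129.9 109.6] yaw 87.87 zax [-2.e-04 -3.e-04 -1.e+00] F [ 0.1  0.3 -1.9] g 0.012 j [ 0.25  0.34 -0.1   1.13 -0.    1.86]
shift [ 0.0028 -0.001   0.0231] rot [-0.0002  0.0003 -0.0031]
(185, 250) (225, 185)
```

View pics/t7.png

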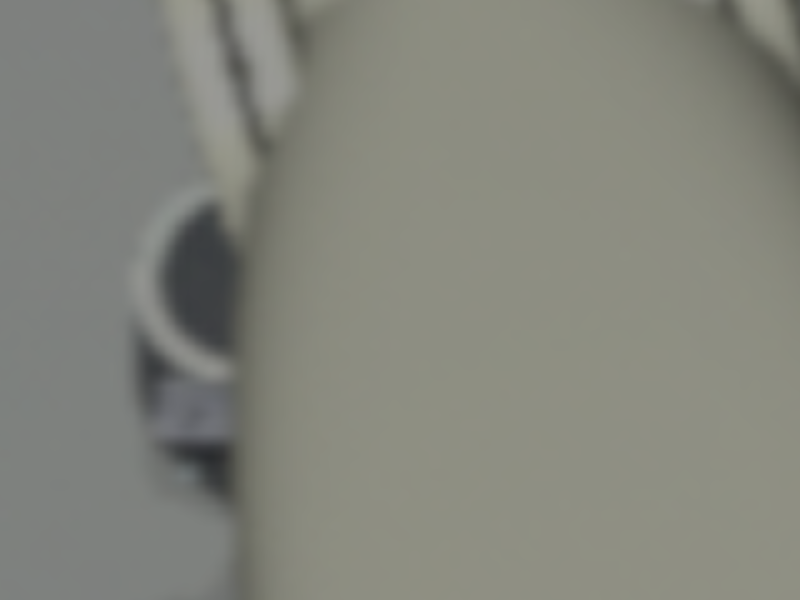

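View pics/s7.png

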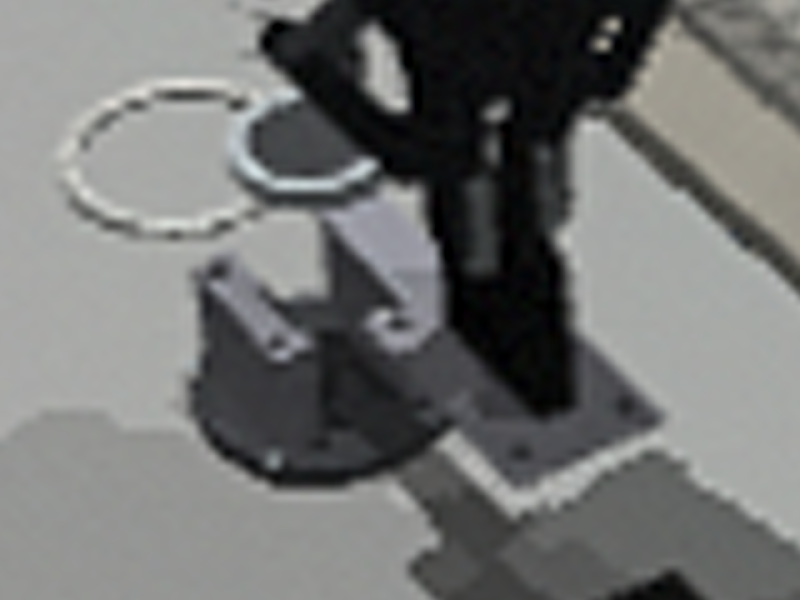

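Run:
```python
from ov import *
c=pickle.load(open('t7.pkl','rb'));s=pickle.load(open('s7.pkl','rb'))
y=np.radians(87.87);u=np.array([np.cos(y),np.sin(y)]);t=np.array([.5067,.1299])
p=[*(t-.0012*u),y];dc=t+.1134*u;print(dc)
polys=lift(p,93.1)+[(W([*dc,0],circ(25,104.1)),(0,0,255)),(W([*dc,0],circ(25,96.1)),(0,128,255))]+stage([.5097,.2461,np.radians(88.05)])
a=draw(c,225,280,80,60,10,'pics/t.png',polys);b=draw(s,265,215,80,60,10,'pics/t.png',polys)
cv2.imwrite('pics/o7.png',cv2.resize(np.hstack([a,b]),None,fx=.5,fy=.5,interpolation=cv2.INTER_AREA));cv2.imwrite('pics/o8.png',b)
```

```text
[0.51091473 0.24322165]
```

View pics/o7.png

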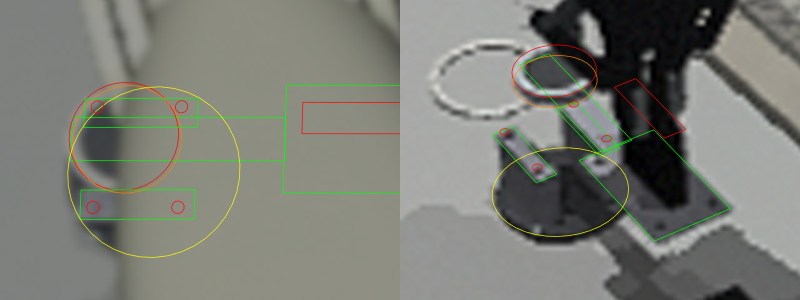

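View pics/o8.png

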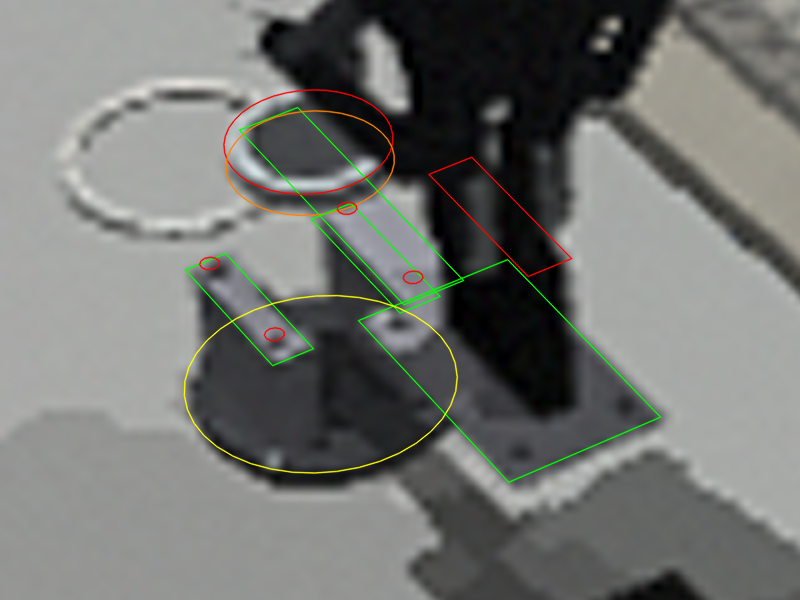

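{"method": "apply_moves", "body": {"plan": [0.0005, 0, 0.001, 0, 0, -0.001, 0.001, 0, 0.004, 0, 0, -0.003, 0.0015, 0, 0.008, 0, 0, -0.003, 0.002, 0, 0.013, 0, 0, -0.003, 0.0025, 0, 0.018, 0, 0, -0.003, 0.0025, 0, 0.023, 0, 0, -0.003, 0.0025, 0, 0.028, 0, 0, -0.003, 0.0025, 0, 0.032, 0, 0, -0.003, 0.0025, 0, 0.035, 0, 0, -0.003, 0.0025, 0, 0.037, 0, 0, -0.003, 0.0025, 0, 0.0375, 0, 0, -0.003, 0.0025, 0, 0.0375, 0, 0, -0.003]}}

```text
clock: 12.43
eef_pos: [0.5067, 0.1328, 0.0721]
tool_rot: [0.719, 0.695, -0.0, -0.0]
ft_force: [0.4, 0.3, -2.2]
grip_width: 0.0122
```

Run:
```python
from mv import *
from ov import *
d,r=delta([.5064,.1324,.0725],np.radians(88.05))
c=cam('top'); s=cam('scene')
pickle.dump(c,open('t8.pkl','wb'));pickle.dump(s,open('s8.pkl','wb'))
print(crop(s,262,212,60,45,13,'pics/s8.png'))
crop(c,215,280,60,45,13,'pics/t8.png')
```

```text
t 12.43 pos [506.7 132.8  72.1] yaw 88.08 zax [-1.e-04 -0.e+00 -1.e+00] F [ 0.4  0.3 -2.2] g 0.0122 j [ 0.26  0.38 -0.15  1.04 -0.    1.86]
shift [-0.0005 -0.0003 -0.0004] rot [-0.0001  0.      0.0005]
(232, 189)
```

View pics/s8.png

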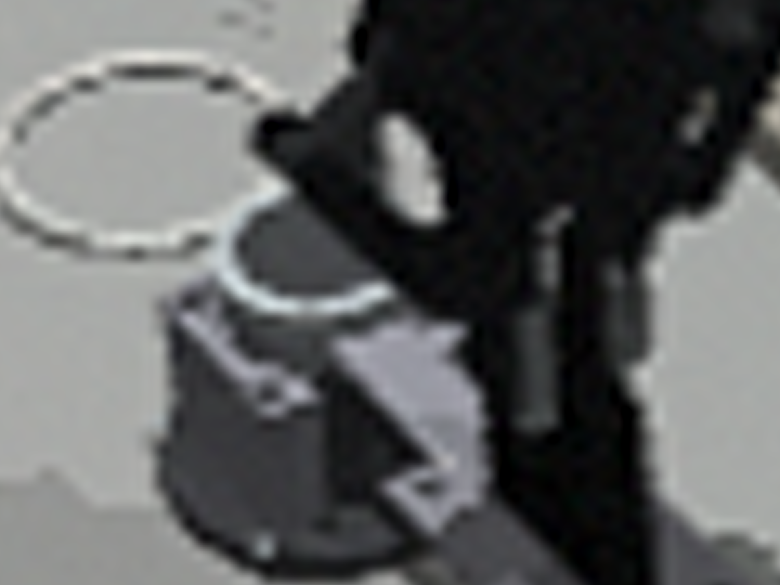

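View pics/t8.png

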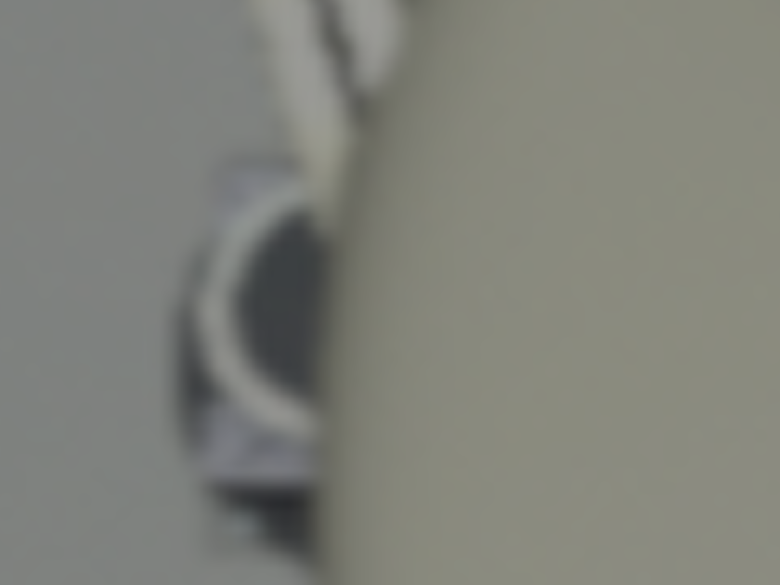

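Run:
```python
from ov import *
c=pickle.load(open('t8.pkl','rb'));s=pickle.load(open('s8.pkl','rb'))
y=np.radians(88.08);u=np.array([np.cos(y),np.sin(y)]);t=np.array([.5067,.1328])
p=[*(t-.0012*u),y];dc=t+.1134*u;print(dc)
z=3+72.1-19.5
polys=[(W([*dc,0],circ(25,z+11)),(0,0,255)),(W([*dc,0],circ(19,z+11)),(0,0,255))]+stage([.5103,.2457,np.radians(88.05)])
# scene image bias shift (px)
for cc,nm,b,uv in((s,'pics/o9.png',(.8,.3),(262,212)),(c,'pics/o10.png',(0,.3),(215,280))):
    d=dict(cc); d['cx']+=b[0]; d['cy']+=b[1]
    cv2.imwrite(nm,draw(d,*uv,60,45,13,'pics/t.png',polys))
```

```text
[0.51049936 0.24613634]
```

View pics/o9.png

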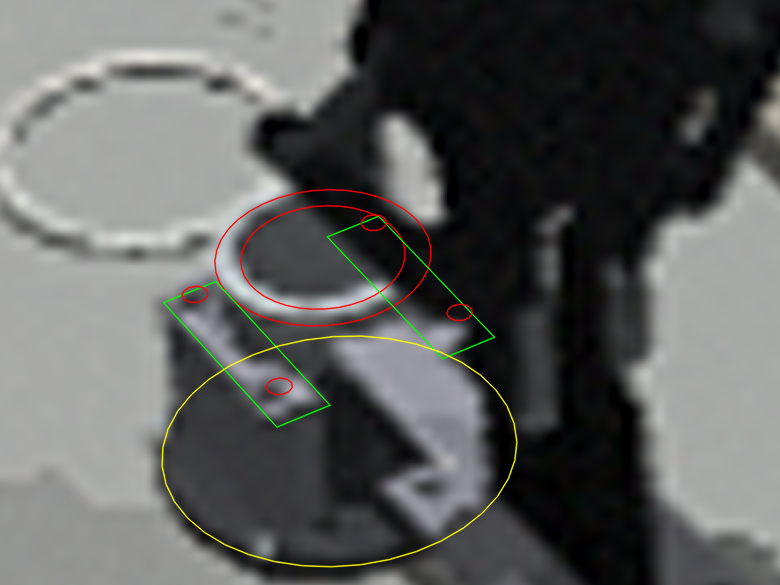

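View pics/o10.png

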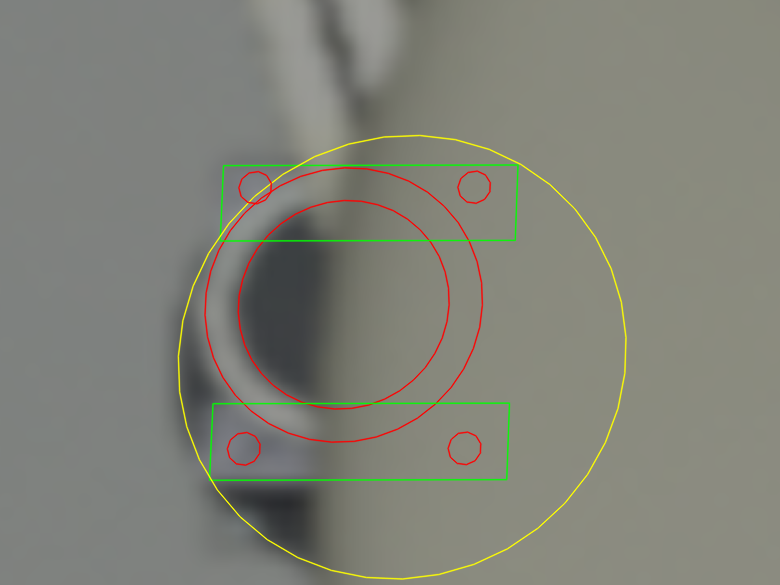

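Disc and stage residuals agree in both views to about 1 mm, so I lower it.

{"method": "apply_moves", "body": {"plan": [0, 0, 0.001, 0, 0, 0, 0, 0, 0.003, 0, 0, 0, 0, 0, 0.0055, 0, 0, 0, 0, 0, 0.0075, 0, 0, 0, 0, 0, 0.009, 0, 0, 0, 0, 0, 0.01, 0, 0, 0, 0, 0, 0.011, 0, 0, 0, 0, 0, 0.0123, 0, 0, 0, 0, 0, 0.014, 0, 0, 0, 0, 0, 0.0155, 0, 0, 0, 0, 0, 0.016, 0, 0, 0, 0, 0, 0.016, 0, 0, 0]}}

```text
clock: 13.53
eef_pos: [0.5067, 0.1328, 0.056]
tool_rot: [0.719, 0.695, -0.0, -0.0]
ft_force: [0.4, 1.0, -2.4]
grip_width: 0.0123
```

Run:
```python
from mv import *
from ov import *
d,r=delta([.5064,.1324,.046],np.radians(88.05))
c=cam('top'); s=cam('scene')
pickle.dump(c,open('t9.pkl','wb'));pickle.dump(s,open('s9.pkl','wb'))
crop(s,262,212,60,45,13,'pics/s9.png')
crop(c,215,280,60,45,13,'pics/t9.png')
```

```text
t 13.53 pos [506.7 132.8  56. ] yaw 88.08 zax [-3.e-04 -0.e+00 -1.e+00] F [ 0.4  1.  -2.4] g 0.0123 j [ 0.26  0.39 -0.17  1.    0.    1.86]
shift [-0.0004 -0.0002  0.01  ] rot [-0.0003  0.0001  0.0005]
```

View pics/s9.png

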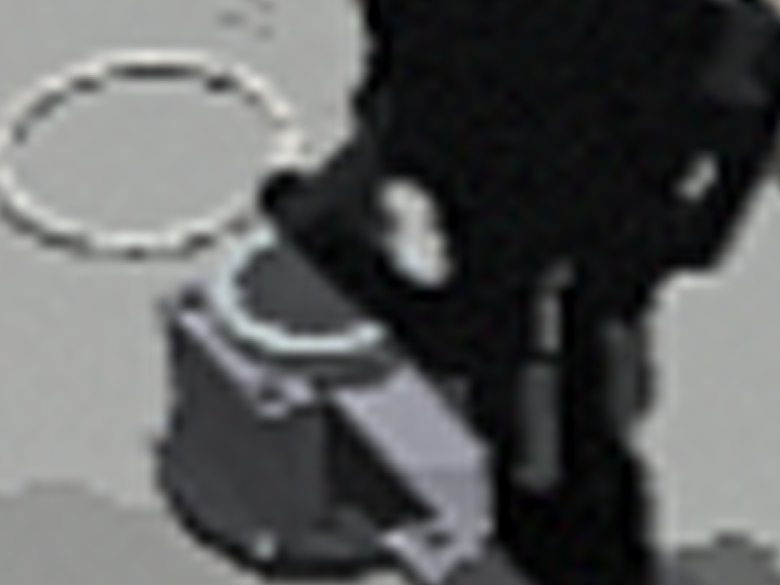

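View pics/t9.png

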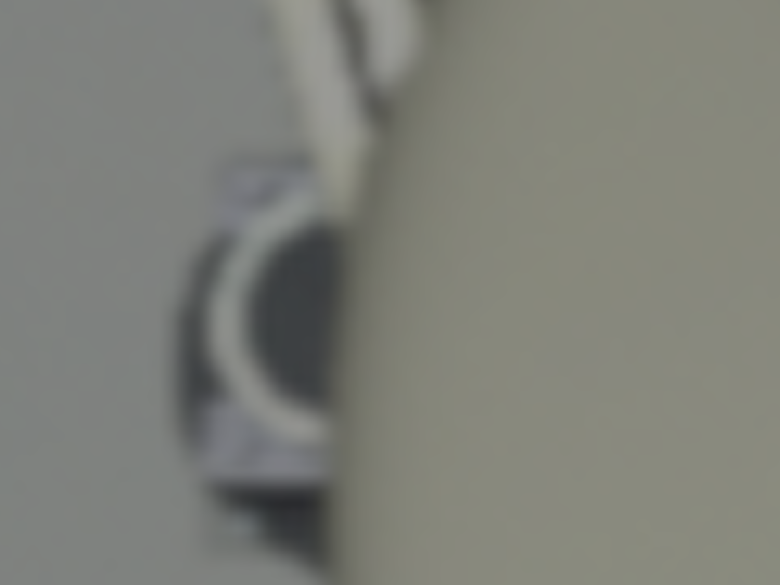

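The disc lies level between the pins (scene crop ring spans about (217–385, 230–350)). I'll drop the blade further and draw it straight out.

{"method": "apply_moves", "body": {"plan": [0, 0, 0.002, 0, 0, 0, 0, 0, 0.005, 0, 0, 0, 0, 0, 0.007, 0, 0, 0, 0, 0, 0.008, 0, 0, 0, 0, 0, 0.008, 0, 0, 0, -0.002, 0, 0.008, 0, 0, 0, -0.006, 0, 0.008, 0, 0, 0, -0.012, 0, 0.008, 0, 0, 0, -0.019, 0, 0.008, 0, 0, 0, -0.027, 0, 0.008, 0, 0, 0, -0.035, 0, 0.008, 0, 0, 0, -0.043, 0, 0.008, 0, 0, 0]}}

```text
clock: 14.63
eef_pos: [0.5053, 0.0888, 0.0483]
tool_rot: [0.719, 0.695, -0.0, 0.0]
ft_force: [-0.2, 0.2, -2.3]
grip_width: 0.0119
```

{"method": "apply_moves", "body": {"plan": [-0.009, 0, 0, 0, 0, 0, -0.019, 0, 0, 0, 0, 0, -0.029, 0, 0, 0, 0, 0, -0.037, 0, 0, 0, 0, 0, -0.042, 0, 0, 0, 0, 0, -0.044, 0, 0, 0, 0, 0, -0.044, 0, 0, 0, 0, 0]}}

```text
clock: 15.22
eef_pos: [0.5039, 0.0454, 0.0482]
tool_rot: [0.719, 0.695, 0.0, -0.0]
ft_force: [-0.7, 0.0, -1.9]
grip_width: 0.0121
```

Run:
```python
from mv import *
from ov import *
L,M,G,K=np.load('poses.npy');print(M)
d,r=delta([.5027,-.0385,.0805],L[2])
c=cam('top'); s=cam('scene')
pickle.dump(c,open('t10.pkl','wb'));pickle.dump(s,open('s10.pkl','wb'))
crop(s,262,215,80,60,10,'pics/s10.png')
crop(c,225,280,80,60,10,'pics/t10.png')
```

```text
[0.5070656  0.01657293 1.57309129]
t 15.22 pos [503.9  45.4  48.2] yaw 88.03 zax [ 0.e+00  1.e-04 -1.e+00] F [-0.7  0.  -1.9] g 0.0121 j [ 0.09  0.37 -0.23  0.97  0.    1.69]
shift [-0.0839  0.0017 -0.0323] rot [ 0.     -0.0001 -0.0837]
```

View pics/s10.png

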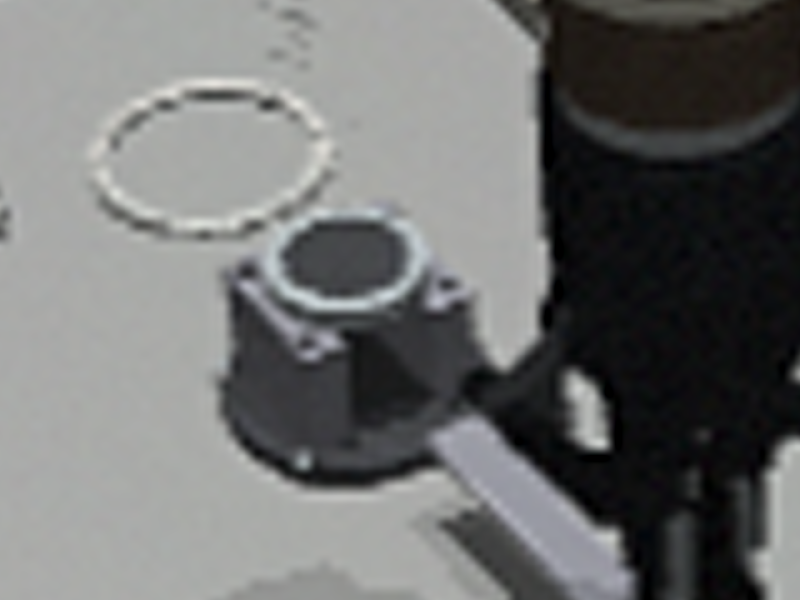

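View pics/t10.png

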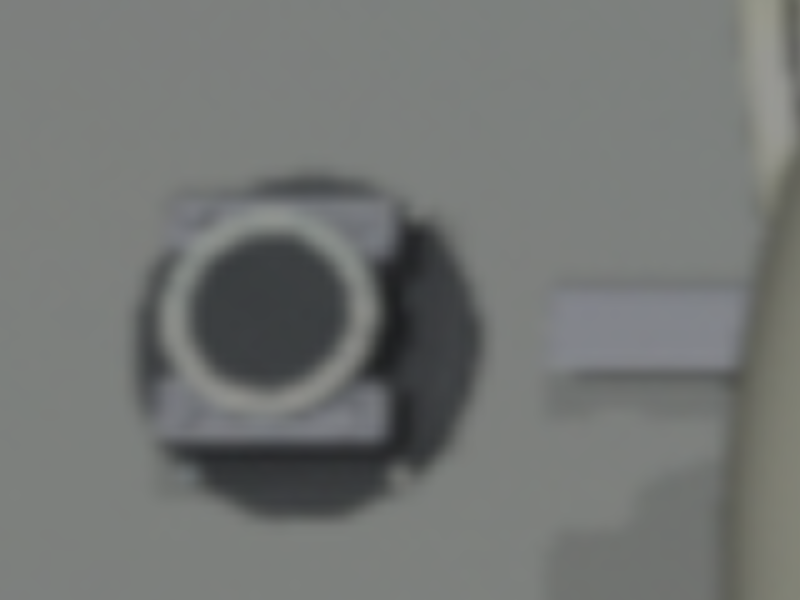

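The disc lies flat between all four pins, with rail and pins visible all round it, and the blade is out. Now I return the lifter to the mat, centred on it.

Run:
```python
from mv import *
delta([.5065,-.0322,.03],np.radians(90.2))
```

```text
t 15.32 pos [503.9  46.1  48.2] yaw 88.09 zax [ 1.e-04  2.e-04 -1.e+00] F [-0.  -0.2 -2. ] g 0.012 j [ 0.09  0.37 -0.23  0.97  0.    1.7 ]
shift [-0.0781  0.0052  0.0182] rot [ 0.0001 -0.0002 -0.0369]
```

{"method": "apply_moves", "body": {"plan": [-0.003, 0, 0, 0, 0, -0.001, -0.009, 0.001, 0, 0, 0, -0.004, -0.018, 0.001, 0, 0, 0, -0.008, -0.029, 0.002, 0.002, 0, 0, -0.014, -0.041, 0.003, 0.005, 0, 0, -0.02, -0.053, 0.0035, 0.008, 0, 0, -0.026, -0.064, 0.0045, 0.012, 0, 0, -0.031, -0.072, 0.005, 0.015, 0, 0, -0.035, -0.0765, 0.0052, 0.017, 0, 0, -0.037, -0.078, 0.0052, 0.018, 0, 0, -0.037, -0.078, 0.0052, 0.018, 0, 0, -0.037, -0.078, 0.0052, 0.018, 0, 0, -0.037]}}

```text
clock: 16.32
eef_pos: [0.5064, -0.032, 0.0302]
tool_rot: [0.706, 0.708, 0.0, -0.0]
ft_force: [-0.5, -0.4, -1.6]
grip_width: 0.012
```

Run:
```python
from mv import *
from ov import *
delta([.5065,-.0322,.0195],np.radians(90.2))
s=cam('scene');c=cam('top')
crop(s,300,268,100,75,8,'pics/s11.png');crop(c,310,280,100,75,8,'pics/t11.png')
```

```text
t 16.32 pos [506.4 -32.   30.2] yaw 90.21 zax [-0.e+00  3.e-04 -1.e+00] F [-0.5 -0.4 -1.6] g 0.012 j [-0.06  0.4  -0.25  0.92  0.    1.5 ]
shift [-0.0002  0.0001  0.0107] rot [-0.     -0.0003  0.0002]
```

View pics/s11.png

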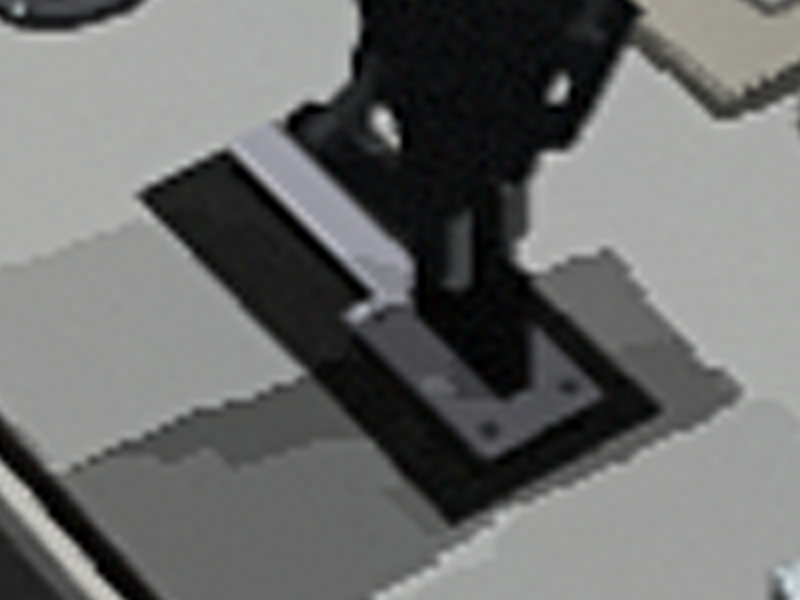

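View pics/t11.png

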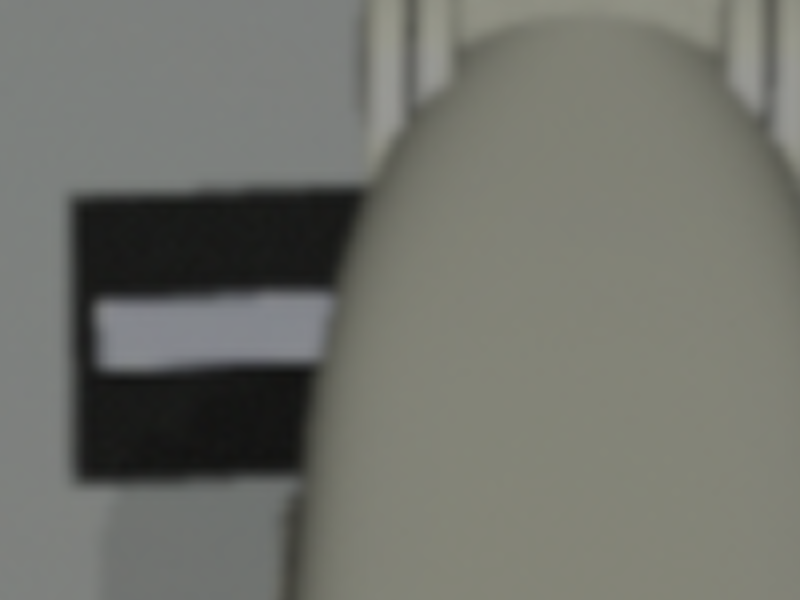

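{"method": "apply_moves", "body": {"plan": [0, 0, 0.002, 0, 0, 0, 0, 0, 0.005, 0, 0, 0, 0, 0, 0.0075, 0, 0, 0, 0, 0, 0.009, 0, 0, 0, 0, 0, 0.0098, 0, 0, 0, 0, 0, 0.0105, 0, 0, 0, 0, 0, 0.0108, 0, 0, 0, 0, 0, 0.0108, 0, 0, 0]}}

```text
clock: 17.08
eef_pos: [0.5063, -0.0322, 0.0195]
tool_rot: [0.706, 0.708, -0.0, -0.0]
ft_force: [-0.2, 0.5, -1.3]
grip_width: 0.0119
```

{"method": "apply_moves", "body": {"plan": [0, 0, 0.0003, 0, 0, 0, 0, 0, 0.0006, 0, 0, 0, 0, 0, 0.0006, 0, 0, 0]}}

```text
clock: 17.33
eef_pos: [0.5066, -0.0322, 0.0193]
tool_rot: [0.706, 0.708, 0.0, 0.0]
ft_force: [-1.6, 0.7, 2.6]
grip_width: 0.0121
```

The force went from -2 to +2.6 N, so the lifter rests on the mat. I release it.

{"method": "apply_moves", "body": {"plan": [0, 0, 0, 0, 0, 0, 0, 0, 0, 0, 0, 0, 0, 0, 0, 0, 0, 0, 0, 0, 0, 0, 0, 0, 0, 0, 0, 0, 0, 0, 0, 0, 0, 0, 0, 0, 0, 0, 0, 0, 0, 0, 0, 0, 0, 0, 0, 0], "grip": 0.085}}

```text
clock: 18.0
eef_pos: [0.5065, -0.0322, 0.0188]
tool_rot: [0.706, 0.708, 0.0, 0.0]
ft_force: [-0.0, 0.3, -0.0]
grip_width: 0.0853
```

{"method": "apply_moves", "body": {"plan": [0, 0, -0.005, 0, 0, 0, 0, 0, -0.018, 0, 0, 0, 0, 0, -0.04, 0, 0, 0, 0, 0, -0.07, 0, 0, 0, 0, 0, -0.1, 0, 0, 0, 0, 0, -0.13, 0, 0, 0, 0, 0, -0.155, 0, 0, 0, 0, 0, -0.175, 0, 0, 0, 0, 0, -0.18, 0, 0, 0, 0, 0, -0.18, 0, 0, 0]}}

```text
clock: 18.83
eef_pos: [0.5077, -0.0323, 0.2008]
tool_rot: [0.706, 0.708, 0.001, 0.002]
ft_force: [-0.8, 0.3, -0.5]
grip_width: 0.0854
```

Run:
```python
from mv import *
from ov import *
delta([.30,-.15,.25],np.radians(90.2))
s=cam('scene');crop(s,310,268,160,120,5,'pics/s12.png')
```

```text
t 18.83 pos [507.7 -32.3 200.8] yaw 90.2 zax [ 4.5e-03 -3.0e-04 -1.0e+00] F [-0.8  0.3 -0.5] g 0.0854 j [-0.06  0.25  0.02  1.34 -0.    1.5 ]
shift [-0.117  -0.2079 -0.0501] rot [ 0.0045  0.0003 -0.    ]
```

View pics/s12.png

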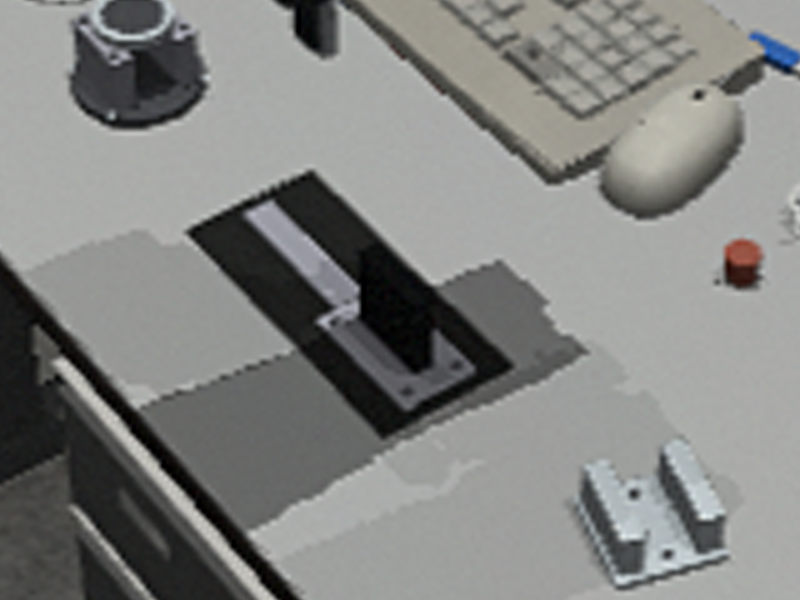

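The lifter lies flat and centred on the mat, the rack is empty and the stopper is undisturbed. Last, I check the stage and the bystanders.

Run:
```python
from ov import *
s=cam('scene');c=cam('top')
G=[.5095,.2462,np.radians(88.05)]
a=draw(c,215,284,50,38,8,'pics/t.png',[]);b=draw(s,257,215,50,38,8,'pics/t.png',[])
e=draw(c,215,284,50,38,8,'pics/t.png',stage(G)+[(W(G,circ(25,56)),(255,0,255))]);f=draw(s,257,215,50,38,8,'pics/t.png',stage(G)+[(W(G,circ(25,56)),(255,0,255))])
cv2.imwrite('pics/f.png',cv2.resize(np.vstack([np.hstack([a,b]),np.hstack([e,f])]),(790,600)))
cv2.imwrite('pics/fs.png',s['pixels'][:,:,::-1])
for n,t0,im in(('top',T,c),('scene',S,s)):
    for nm,P in(('stopper',(.702,-.102,.01)),('vial',(.72,-.219,.03)),('fitting',(.454,.396,.008))):
        u,v=proj(t0,[P])[0].astype(int); d=np.abs(t0['pixels'][v-12:v+13,u-12:u+13].astype(int)-im['pixels'][v-12:v+13,u-12:u+13]).max(2)
        print(n,nm,(u,v),'max/mean diff',d.max(),d.mean().round(1))
```

```text
top stopper (np.int64(354), np.int64(202)) max/mean diff 100 24.7
top vial (np.int64(401), np.int64(192)) max/mean diff 8 6.3
top fitting (np.int64(153), np.int64(308)) max/mean diff 8 6.5
scene stopper (np.int64(377), np.int64(260)) max/mean diff 13 8.5
scene vial (np.int64(411), np.int64(277)) max/mean diff 12 8.4
scene fitting (np.int64(217), np.int64(204)) max/mean diff 13 8.8
```

View pics/f.png

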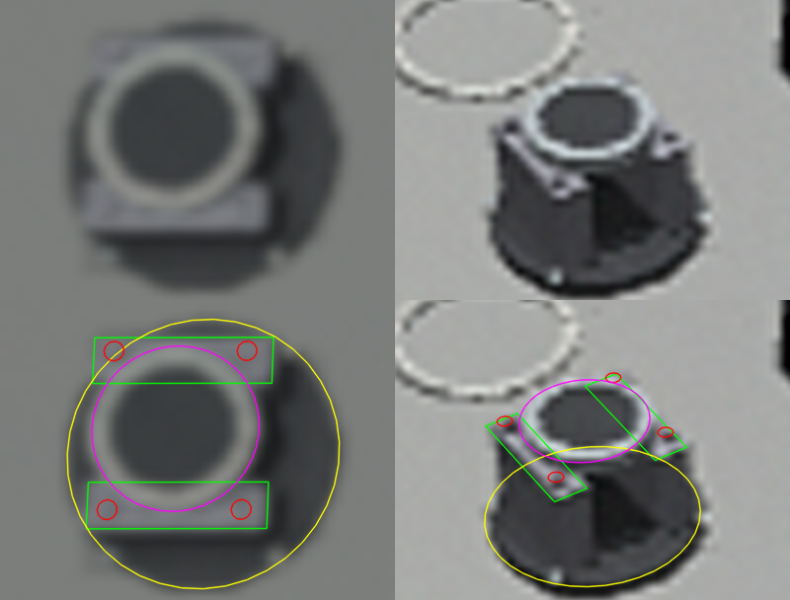

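View pics/fs.png

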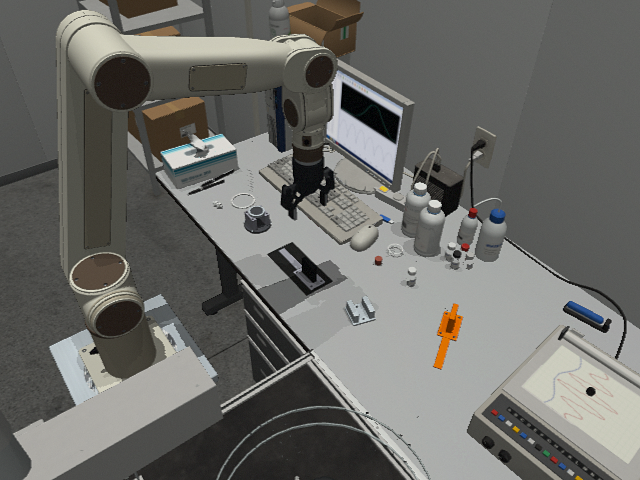

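```bash
python3 -c "
from workcell import bot
print(bot.job_done())"
```

```text
the job is handed in; nothing more can be done
None
```

The specimen disc now lies flat between the stage's four locating pins, and the lifter is back on its mat. I handed the job in at about 19 s of the 61 s allowed.

- **Transfer:** I gripped the lifter by its black handle and slid the blade under the disc along the rack gap. I then carried the disc level to the stage, lowered it between the pins and drew the blade straight out. The gripper touched only the handle.
- **Lifter:** It is laid flat on the mat, centred, with the blade pointing the same way as before, and released. As it touched down the vertical force reading went from about -2 N to +2.6 N.
- **Disc check:** The final images from both cameras show the disc level and within about 1 mm of the stage centre, between the pins.
- **Bystanders:** The vial and fitting look unchanged in both views and the stopper is unchanged in the scene view. In the top view the patch around the stopper differed. I put that down to the arm hanging over that spot, but did not re-check it with the arm out of the way.
- **Disagreements:** The two cameras differed by 2 to 5 mm in x, most at the rack. I corrected for that against the tool's own position. The gripper read about 12 mm on the 14 mm handle, but the grip held throughout.

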